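Gauge the radii of a machined part and hang the leaves up

ROBOT

A 6-joint arm with a two-finger parallel gripper is mounted at the origin on a cart in front of the work surface, level with it; the furniture and walls round the work are solid. World frame = base frame: x ahead of the robot, y to its left, z up, the work surface at z = 0. Lengths are in m, angles in degrees, forces in N, time in s.
With the tool pointing down it reaches from about 0.35 to 0.8 m from the base axis. Payload 7.3 kg.
Tool frame: the origin (TCP) lies at the very end of the fingers, on their centre line; the grasp point (between the pads) lies 19 mm behind it; z points along the fingers, x is the direction in which the jaws open and shut, and the axes are right-handed (so a half turn about z gives the same grasp; the last joint's range is limited). The gripper opens to 85 mm and grips with 20 to 120 N. Pads are 22 mm wide; open, the fingers measure 114 mm over their backs; the gripper's body (76 mm by 85 mm) begins 54 mm behind the grasp point. The pads swing forward as they close: fully open they stand 13 mm farther back than shut.
Start: joints at [59.187, 19.595, 87.324, -0, 73.075, -8.365], TCP at [0.2, 0.485, 0.199] pointing down, gripper open.
Joint ranges: [-145.02, 145.02], [-44.19, 115.74], [2.07, 154.8], [-57.11, 237.11], [16.16, 152.29], [-177.93, 177.93]. Speed limits (degrees/s): [147.25, 147.25, 180, 180, 180, 180].

INTERFACE

Orientations are given as a 3x3 rotation matrix whose columns are the frame's x, y, z axes.
In Python, from cell import manip, optics gives the robot as it stands.
- The arm moves only by the tool apply_moves, never from a script. Its argument "steps" is one flat list of numbers, 6 for each row, row after row: the shift along the tool's x, y, z in cm, then the turn, a rotation vector about the tool's x, y, z in degrees. A call has 1 to 5 rows; each row is the pose to reach, as a shift and turn from the pose commanded when the call began, along the tool's axes at that moment; what a row does not reach only later rows make up. A row lasts 1/12 s, in which the tool goes at most 41.7 mm and 7.16 degrees, less where a joint would pass 70% of its speed; a pose out of reach is approached as far as the arm can. A call with a gripper value outside its range is refused whole. "gripper" is the closure, from 0 (fully open) to 1 (shut), set as the call begins (left out, the last holds). The fingers move at their own pace and stop on an object; "force" is the grip in N (left out, the last holds). Time passes only in rows, so rows that repeat a pose let the fingers close. It gives the time, the measured TCP pose, the force and the opening at its end, in the units of the state.
- manip.state(): the state, without advancing time (a new reading comes with each control period).
- optics.camera(name): name is "scene" or "top" or "wrist"; returns the picture (384x512x3 uint8, red, green, blue); there is no depth.
- optics.camera_info(name): a dict with "fx", "fy", "cx", "cy" (pixels), "view" (4x4, takes a point from world to camera coordinates). Camera axes: x right, y down, z forward; pixel columns grow to the right and rows downward; lengths in m; the calibration is good to about 2 mm. The wrist camera is an equidistant fisheye: a pixel r from the principal point sees the ray r / f radians off the axis. A picture is of the moment at which its call begins: read the wrist's pose just before it. camera_info takes no time and is no camera call; for the wrist camera it gives the pose at the moment of the call.
- manip.finish_job(): hands the job in, once; it reports no verdict.
The state is a dict: "t": time; "qpos": joint angles; "joint_velocities": joint speeds; "joint_torque": joint torques, N m; "eef_pos": TCP position; "eef_rot": TCP orientation; "wrist_force": force on the tool from outside, world axes, zero at the start; "wrist_torque": the same for the moment, N m; "gripper_width": opening from 0.0 (shut) to 1.0 (fully open).
Only numpy, scipy, OpenCV 4.12 (cv2) and the standard library are available. Lean on these libraries where they do the work, as an engineer would, in place of code of your own. Each camera call takes 0.05 s, during which the arm holds its last target.

TASK

Check the curves of the bolted-down part with the loose radius leaves, one after another from the largest radius to the smallest: bring each leaf flat and square up to the curve it matches (hollow leaves onto the rounded end or the lug, nosed leaves into the notches) and keep it pressed lightly home, without rocking, for about a second. Once gauged, hang each leaf by the window of its handle on a free hook of the rack, and leave the multimeter and solder reel where they are.

Things in the scene. Friction and masses are not known exactly. Their poses are not given: they have to be found in the camera images.
- leaf_hollow_28: Loose steel radius leaf, about 0.2 kg, may be absent (None from the start): a flat plate 8 mm thick, 60 mm wide in y, x from -30 to 28 mm, with an upright window handle across its middle (plane x = 0), top 74 mm up. Origin: centre of the underside below the handle, z up, +x out of the working edge: a round hollow of radius 28 mm. Lies flat; balances within a few mm of the handle.
- leaf_hollow_28_arc (a point): Arc centre of the hollow edge, at leaf x = +42 mm, 4 mm up; the hollow's deepest point is at x = +14 mm and it spans 60 degrees to each side. Belongs on the part's rounded end.
- leaf_hollow_28_eye (a point): Middle of the upper edge of the handle's window (36 mm wide in y, z = 8 to 38 mm above the underside); this edge rests on a hook rod. Above it is the grip tab, z = 38 to 74 mm, 52 mm wide, 10 mm thick in x: pinch it across x about 12 mm below its top, so that the fingertips stay above the window and clear of the rod.
- leaf_nose_22: Loose steel radius leaf, about 0.2 kg, may be absent (None from the start): a flat plate 8 mm thick, 60 mm wide in y, x from -42 to 44 mm, with an upright window handle across its middle (plane x = 0), top 74 mm up. Origin: centre of the underside below the handle, z up, +x out of the working edge: a round nose of radius 22 mm. Lies flat; balances within a few mm of the handle.
- leaf_nose_22_arc (a point): Arc centre of the nose, at leaf x = +22 mm, 4 mm up; the tip is at x = +44 mm, the full 60 mm width ends at x = +10 mm. Belongs in the wide notch.
- leaf_nose_22_eye (a point): Middle of the upper edge of the handle's window (36 mm wide in y, z = 8 to 38 mm above the underside); this edge rests on a hook rod. Above it is the grip tab, z = 38 to 74 mm, 52 mm wide, 10 mm thick in x: pinch it across x about 12 mm below its top, so that the fingertips stay above the window and clear of the rod.
- leaf_hollow_16: Loose steel radius leaf, about 0.2 kg, may be absent (None from the start): a flat plate 8 mm thick, 60 mm wide in y, x from -26 to 23 mm, with an upright window handle across its middle (plane x = 0), top 74 mm up. Origin: centre of the underside below the handle, z up, +x out of the working edge: a round hollow of radius 16 mm. Lies flat; balances within a few mm of the handle.
- leaf_hollow_16_arc (a point): Arc centre of the hollow edge, at leaf x = +30 mm, 4 mm up; the hollow's deepest point is at x = +14 mm and it spans 65 degrees to each side. Belongs on the lug.
- leaf_hollow_16_eye (a point): Middle of the upper edge of the handle's window (36 mm wide in y, z = 8 to 38 mm above the underside); this edge rests on a hook rod. Above it is the grip tab, z = 38 to 74 mm, 52 mm wide, 10 mm thick in x: pinch it across x about 12 mm below its top, so that the fingertips stay above the window and clear of the rod.
- leaf_nose_12: Loose steel radius leaf, about 0.2 kg, may be absent (None from the start): a flat plate 8 mm thick, 60 mm wide in y, x from -28 to 42 mm, with an upright window handle across its middle (plane x = 0), top 74 mm up. Origin: centre of the underside below the handle, z up, +x out of the working edge: a round nose of radius 12 mm. Lies flat; balances within a few mm of the handle.
- leaf_nose_12_arc (a point): Arc centre of the nose, at leaf x = +30 mm, 4 mm up; the tip is at x = +42 mm, the full 60 mm width ends at x = +10 mm. Belongs in the narrow notch.
- leaf_nose_12_eye (a point): Middle of the upper edge of the handle's window (36 mm wide in y, z = 8 to 38 mm above the underside); this edge rests on a hook rod. Above it is the grip tab, z = 38 to 74 mm, 52 mm wide, 10 mm thick in x: pinch it across x about 12 mm below its top, so that the fingertips stay above the window and clear of the rod.
- part: Machined grey part, bolted down, 24 mm high, two bolt heads on top up to 32 mm. Origin: centre of the underside; front edge (towards the robot) at x = -28 mm, back at x = +28 mm; y from -95 to +95 mm. Four curves with upright walls: the +y end is a half round; the front edge has two notches and, near the -y end, a round lug.
- end_28 (a point): Arc centre of the rounded end (radius 28 mm), at part x = 0, y = +67 mm, 12 mm up; the leaf comes up to it along the part's -y (leaf x along part -y).
- notch_22 (a point): Arc centre of the wide notch (radius 22 mm, 14 mm deep), at part x = -35.6, y = +42 mm, just outside the front edge; the leaf goes in along the part's +x.
- lug_16 (a point): Arc centre of the round lug (radius 16 mm), at part x = -40, y = -72 mm; it stands out 28 mm from the front edge; the leaf comes up to it along the part's +x.
- notch_12 (a point): Arc centre of the narrow notch (radius 12 mm, 8 mm deep), at part x = -32.2, y = -14 mm; the leaf goes in along the part's +x.
- rack: Fixed hook rack, nothing above 163 mm: crossbar (12 mm thick) along its y at x = +55 mm on posts at y = +-150 mm; four rods, 8 mm thick, top at 150 mm, reach towards the robot (its -x) to x = -36 mm and end in an upturned tip at x = -42 mm, top at 163 mm. Origin on the worktop. Hang a leaf with leaf x along rack x, either way: window over the tip along +x, then lower.
- hook_1 (a point): Top of hook rod 1, at rack x = 0, y = +111, z = 150 mm: where a hung leaf's window edge should rest.
- hook_2 (a point): Top of hook rod 2, at rack x = 0, y = +37, z = 150 mm: where a hung leaf's window edge should rest.
- hook_3 (a point): Top of hook rod 3, at rack x = 0, y = -37, z = 150 mm: where a hung leaf's window edge should rest.
- hook_4 (a point): Top of hook rod 4, at rack x = 0, y = -111, z = 150 mm: where a hung leaf's window edge should rest.
- multimeter: Dark hand multimeter, 155x76x47 mm, lying on the worktop; bystander. Origin: centre of the underside.
- solder_reel: Blue solder reel, 56 mm across, 36 mm high; bystander. Origin: centre of the underside.
Things that resemble listed ones, but are neither listed nor needed, are in the scene too. Leave any brown look-alike of the leaf_nose_22 alone.

How it is judged (in metres and radians):
On the way, in this order (a step that is already met when the one before it is completed fails the run):
1. leaf_hollow_28 is held home on the rounded end of the part: arc centres within 3 mm in plan, square within 0.2 rad, flat, low enough for its plate to bear on the wall, touching (more than 0.3 N) (horizontal distance between leaf_hollow_28_arc and end_28 below 0.003 m and angle between the x axis of leaf_hollow_28 and the y axis of part, either way round below 0.2 rad and angle between leaf_hollow_28's own z axis and vertical below 0.12 rad and height (world z) of leaf_hollow_28 below 0.022 m and contact force between leaf_hollow_28 and part above 0.3 N), for 0.5 s.
2. leaf_nose_22 is held home on the wide notch: arc centres within 3 mm in plan, square within 0.2 rad, flat, low enough for its plate to bear on the wall, touching (more than 0.3 N) (horizontal distance between leaf_nose_22_arc and notch_22 below 0.003 m and angle between the x axis of leaf_nose_22 and the x axis of part, either way round below 0.2 rad and angle between leaf_nose_22's own z axis and vertical below 0.12 rad and height (world z) of leaf_nose_22 below 0.022 m and contact force between leaf_nose_22 and part above 0.3 N), for 0.5 s.
3. leaf_hollow_16 is held home on the rounded lug: arc centres within 3 mm in plan, square within 0.2 rad, flat, low enough for its plate to bear on the wall, touching (more than 0.3 N) (horizontal distance between leaf_hollow_16_arc and lug_16 below 0.003 m and angle between the x axis of leaf_hollow_16 and the x axis of part, either way round below 0.2 rad and angle between leaf_hollow_16's own z axis and vertical below 0.12 rad and height (world z) of leaf_hollow_16 below 0.022 m and contact force between leaf_hollow_16 and part above 0.3 N), for 0.5 s.
4. leaf_nose_12 is held home on the narrow notch: arc centres within 3 mm in plan, square within 0.2 rad, flat, low enough for its plate to bear on the wall, touching (more than 0.3 N) (horizontal distance between leaf_nose_12_arc and notch_12 below 0.003 m and angle between the x axis of leaf_nose_12 and the x axis of part, either way round below 0.2 rad and angle between leaf_nose_12's own z axis and vertical below 0.12 rad and height (world z) of leaf_nose_12 below 0.022 m and contact force between leaf_nose_12 and part above 0.3 N), for 0.5 s.
At the end, for the whole second after the job is handed in: Every leaf that is present hangs on a hook rod by its handle window (window edge within 34 mm of a hook point, borne by the rack, plate more than 80 mm above the worktop, within 0.5 rad of level) and is at rest (under 30 mm/s) ((distance between leaf_hollow_28_eye and hook_1 below 0.034 m or distance between leaf_hollow_28_eye and hook_2 below 0.034 m or distance between leaf_hollow_28_eye and hook_3 below 0.034 m or distance between leaf_hollow_28_eye and hook_4 below 0.034 m) and contact force between each of leaf_hollow_28, leaf_nose_22, leaf_hollow_16, leaf_nose_12 and rack above 0.3 N and angle between each of leaf_hollow_28, leaf_nose_22, leaf_hollow_16, leaf_nose_12's own z axis and vertical below 0.5 rad and linear speed of each of leaf_hollow_28, leaf_nose_22, leaf_hollow_16, leaf_nose_12 below 0.03 m/s and height (world z) of each of leaf_hollow_28, leaf_nose_22, leaf_hollow_16, leaf_nose_12 above 0.08 m and (distance between leaf_nose_22_eye and hook_1 below 0.034 m or distance between leaf_nose_22_eye and hook_2 below 0.034 m or distance between leaf_nose_22_eye and hook_3 below 0.034 m or distance between leaf_nose_22_eye and hook_4 below 0.034 m) and (distance between leaf_hollow_16_eye and hook_1 below 0.034 m or distance between leaf_hollow_16_eye and hook_2 below 0.034 m or distance between leaf_hollow_16_eye and hook_3 below 0.034 m or distance between leaf_hollow_16_eye and hook_4 below 0.034 m) and (distance between leaf_nose_12_eye and hook_1 below 0.034 m or distance between leaf_nose_12_eye and hook_2 below 0.034 m or distance between leaf_nose_12_eye and hook_3 below 0.034 m or distance between leaf_nose_12_eye and hook_4 below 0.034 m)); the robot touches nothing.
It fails at once if the multimeter is pushed more than 30 mm (distance of multimeter from where it was at the start of the episode above 0.03 m).
It fails at once if the solder reel is pushed more than 30 mm (distance of solder_reel from where it was at the start of the episode above 0.03 m).
Of leaf_hollow_28, leaf_nose_22, leaf_hollow_16, leaf_nose_12 only 3 to 4 are there at a start; the rules pass over those that are not, and their reading is None.
At some moment in a run one of leaf_nose_12 may be knocked a few centimetres aside while the robot is not near it.
Once in a run the grip may slacken for a moment while it holds something.
It also fails if it takes over 210 s, if anything falls off the work surface, if the arm or the gripper's body presses on something with over 40 N, if the wrist force passes 120 N, or if a joint passes its speed limit or range.

## Working session

There is one attempt and no reset: what is moved stays moved. The work goes in short steps, Python scripts to look and compute and a tool call to move; the robot and the scene stay as the last step left them, time stands still between calls to the robot, and variables do not carry over. Pictures are saved under pics/ and viewed, and the job is handed in when it is done.

Besides the shell and the picture viewer there is one more tool, called as name(argument=value, ...), one argument or row to a line, values as JSON. apply_moves: Moves the arm, as the interface text tells. Its arguments: {"type":"object","properties":{"steps":{"type":"array","items":{"type":"number"}},"gripper":{"type":"number"},"force":{"type":"number"}},"required":["steps"]}

```bash
ls; mkdir -p pics; cat > h.py <<'E'
import numpy as np, cv2
from cell import manip, optics
def snap(name,fn,scale=1,crop=None):
    im=optics.camera(name); 
    cv2.imwrite('pics/'+fn+'_raw.png',im[:,:,::-1])
    o=im
    if crop: o=o[crop[1]:crop[3],crop[0]:crop[2]]
    o=cv2.resize(o,None,fx=scale,fy=scale,interpolation=cv2.INTER_CUBIC)
    cv2.imwrite('pics/'+fn+'.png',o[:,:,::-1]); return im
def ray(info,u,v,fish=False):
    V=np.array(info['view']);R=V[:3,:3];c=-R.T@V[:3,3]
    a=np.array([(u-info['cx'])/info['fx'],(v-info['cy'])/info['fy']])
    if fish:
        r=np.linalg.norm(a); d=np.array([*(a/max(r,1e-9)*np.sin(r)),np.cos(r)])
    else: d=np.array([*a,1.])
    return c,R.T@d
def onz(info,u,v,z,fish=False):
    c,d=ray(info,u,v,fish); return c+d*(z-c[2])/d[2]
def proj(info,p,fish=False):
    V=np.array(info['view']);q=V[:3,:3]@np.asarray(p,float)+V[:3,3]
    if fish:
        th=np.arctan2(np.hypot(q[0],q[1]),q[2]);n=np.hypot(q[0],q[1])
        return info['cx']+info['fx']*th*q[0]/n, info['cy']+info['fy']*th*q[1]/n
    return info['cx']+info['fx']*q[0]/q[2], info['cy']+info['fy']*q[1]/q[2]
E
python3 - <<'E'
from h import *
for n in ['scene','top','wrist']:
    snap(n,n+'0',1.5)
    i=optics.camera_info(n);print(n,i['fx'],i['cx'],i['cy']);print(np.round(np.array(i['view']),3))
s=manip.state();print(s)
E
```

```text
pics
scene 399.46353919155626 252.3938755573367 195.48191333868908
[[ 0.906 -0.423  0.007 -0.415]
 [-0.206 -0.455 -0.866  0.261]
 [ 0.37   0.783 -0.499  1.07 ]
 [ 0.     0.     0.     1.   ]]
top 380.4876792878628 258.8241483792162 187.93284545319707
[[ 0.009 -1.    -0.002  0.101]
 [-0.993 -0.008 -0.121  0.543]
 [ 0.12   0.003 -0.993  1.431]
 [ 0.     0.     0.     1.   ]]
wrist 297.3186396354542 260.16130436796186 189.0478148214771
[[ 0.382  0.924 -0.001 -0.525]
 [ 0.892 -0.368  0.264 -0.034]
 [ 0.243 -0.101 -0.965  0.377]
 [ 0.     0.     0.     1.   ]]
{'t': 0.15, 'qpos': array([ 5.91865564e+01,  1.96278116e+01,  8.73635383e+01, -2.95972238e-04,
        7.30740725e+01, -8.36550524e+00]), 'joint_velocities': array([ 0.04652   , -0.0832807 , -0.19976066, -0.06988447, -0.01483636,
       -0.01041692]), 'joint_torque': array([ 1.31971155e-03, -4.33910072e+01, -2.46146339e+01, -6.82868563e-05,
        5.76604652e-03, -4.65724909e-06]), 'eef_pos': array([0.20028398, 0.48494456, 0.19878751]), 'eef_rot': array([[ 3.81842073e-01,  9.24227404e-01, -5.80654833e-04],
       [ 9.24226895e-01, -3.81842481e-01, -9.83185700e-04],
       [-1.13040585e-03, -1.61235147e-04, -9.99999348e-01]]), 'wrist_force': array([ 0.30157043, -0.95929581, -0.31425609]), 'wrist_torque': array([-0.0085389 , -0.01449993,  0.0003912 ]), 'gripper_width': 1.0012957314881032}
```

View pics/top0.png

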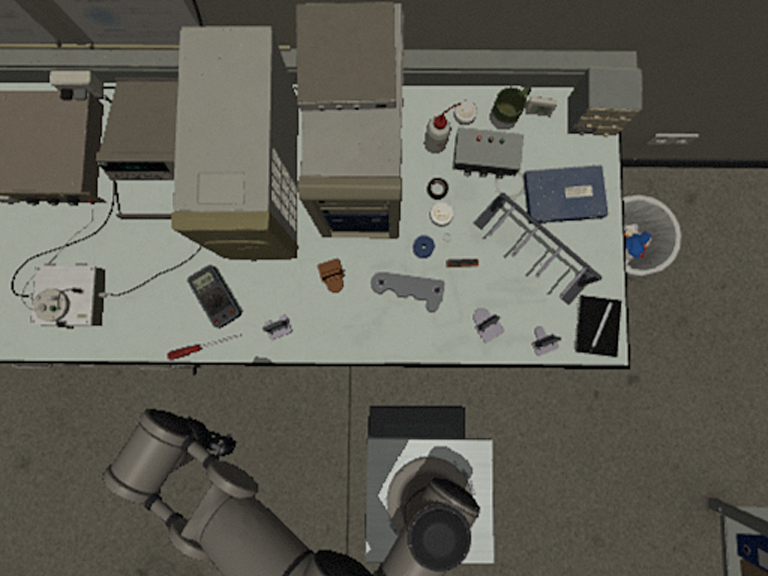

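View pics/scene0.png

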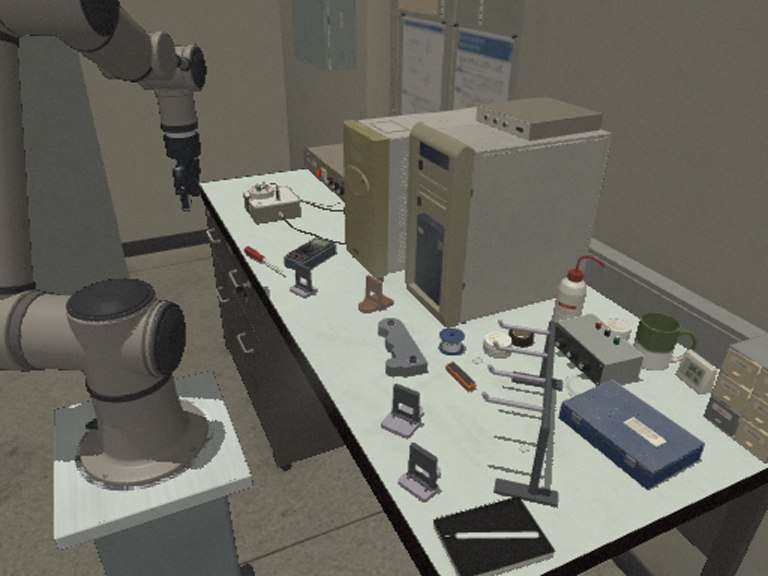

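View pics/wrist0.png

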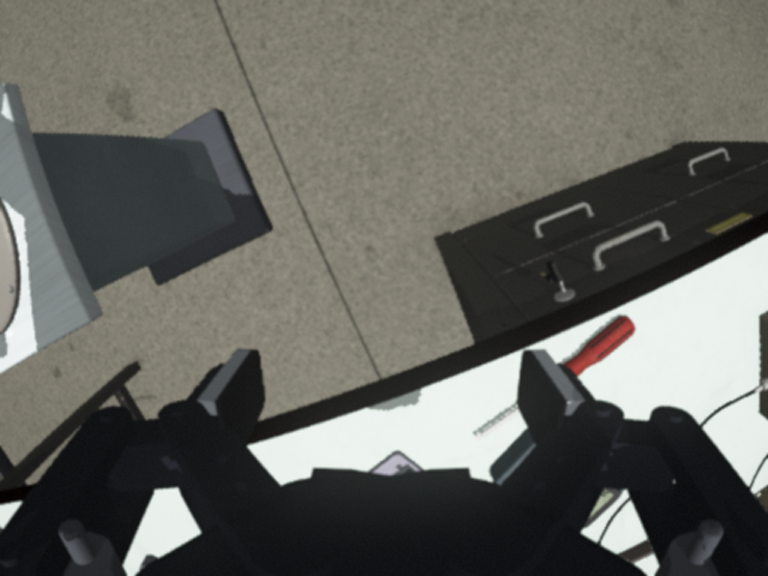

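The top view (at 1.5x) shows grey leaves at (278,326), (487,323) and (545,340), the brown decoy at (331,275), the part at (408,290) and the rack at (535,245). I'll enlarge these areas.

```bash
python3 - <<'E'
import cv2
im=cv2.imread('pics/top0_raw.png')
a=im[160:250,160:300];b=im[160:250,240:420]
cv2.imwrite('pics/c1.png',cv2.resize(a,None,fx=5,fy=5,interpolation=cv2.INTER_CUBIC))
cv2.imwrite('pics/c2.png',cv2.resize(im[120:250,280:420],None,fx=5,fy=4.5,interpolation=cv2.INTER_CUBIC))
im=cv2.imread('pics/scene0_raw.png')
cv2.imwrite('pics/c3.png',cv2.resize(im[150:350,180:400],None,fx=3.5,fy=2.9,interpolation=cv2.INTER_CUBIC))
E
```

```text
(no output)
```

View pics/c1.png

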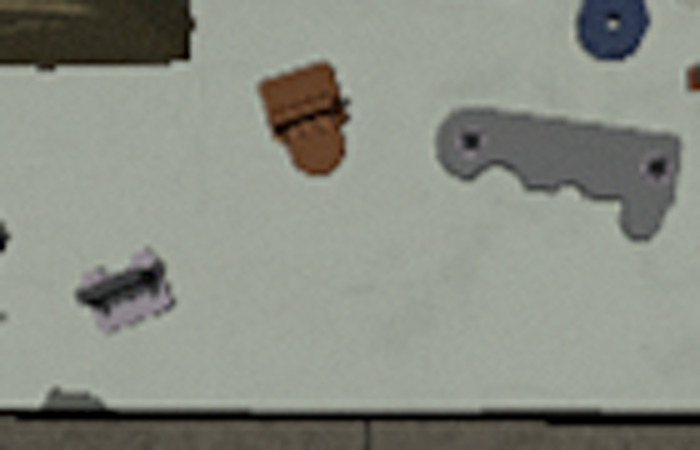

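View pics/c2.png

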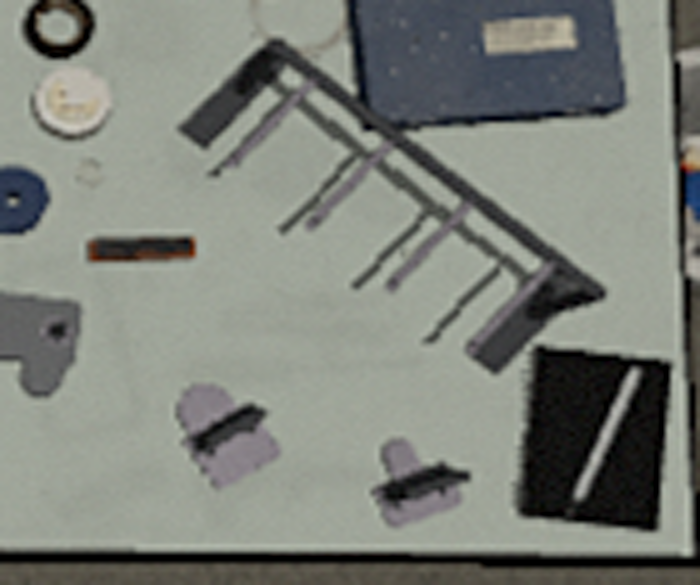

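View pics/c3.png

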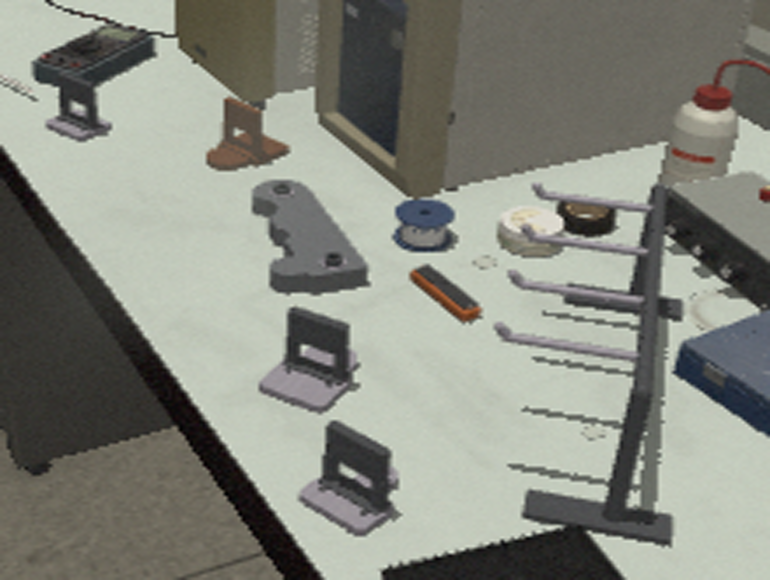

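```bash
python3 - <<'E'
from h import *
i=optics.camera_info('top')
def c1(x,y,z):return np.round(onz(i,160+x/5,160+y/5,z),3)
def c2(x,y,z):return np.round(onz(i,280+x/5,120+y/4.5,z),3)
print('hollow handle top',c1(92,295,.074),c1(152,268,.074), 'plate',c1(112,330,.008),c1(172,300,.008))
print('part bolts',c1(472,140,.032),c1(657,166,.032), 'ends',c1(437,140,.024),c1(680,140,.024))
print('nose22 tab',c2(195,440,.074),c2(262,408,.074),'tip',c2(190,390,.008))
print('nose12 tab',c2(380,490,.074),c2(465,475,.074),'tip',c2(393,440,.008))
for t in [(212,165),(315,222),(395,285),(475,350)]:print('tip',c2(*t,.16))
for t in [(300,90),(378,150),(460,212),(545,270)]:print('root',c2(*t,.15))
V=np.array(optics.camera_info('wrist')['view']);c=-V[:3,:3].T@V[:3,3]
s=manip.state();R=s['eef_rot'];print('cam in tool',R.T@(c-s['eef_pos']),R.T@V[:3,:3].T)
E
```

```text
hollow handle top [0.419 0.403 0.074] [0.439 0.359 0.074] plate [0.395 0.4   0.008] [0.418 0.355 0.008]
part bolts [0.542 0.123 0.032] [ 0.523 -0.019  0.032] ends [0.543 0.15  0.024] [ 0.544 -0.038  0.024]
nose22 tab [ 0.428 -0.118  0.074] [ 0.455 -0.168  0.074] tip [ 0.474 -0.125  0.008]
nose12 tab [ 0.388 -0.254  0.074] [ 0.401 -0.317  0.074] tip [ 0.432 -0.282  0.008]
tip [ 0.641 -0.119  0.16 ]
tip [ 0.596 -0.191  0.16 ]
tip [ 0.546 -0.246  0.16 ]
tip [ 0.496 -0.301  0.16 ]
root [ 0.704 -0.184  0.15 ]
root [ 0.656 -0.239  0.15 ]
root [ 0.606 -0.297  0.15 ]
root [ 0.56  -0.355  0.15 ]
cam in tool [ 0.00086527 -0.06668334 -0.17376198] [[ 9.99999930e-01  3.06134346e-05  3.73375530e-04]
 [-1.28056751e-04  9.64553972e-01  2.63885616e-01]
 [-3.52062406e-04 -2.63885646e-01  9.64553908e-01]]
```

```bash
cat >> h.py <<'E'
def goto(p,yaw,n=5):
    """print the shift(cm)/turn(deg) in tool axes to TCP p, tool down, tool-x at yaw deg"""
    from scipy.spatial.transform import Rotation as Ro
    s=manip.state();R=s['eef_rot'];y=np.radians(yaw)
    T=np.array([[np.cos(y),np.sin(y),0],[np.sin(y),-np.cos(y),0],[0,0,-1.]])
    d=R.T@(np.asarray(p)-s['eef_pos'])*100
    r=np.degrees(Ro.from_matrix(R.T@T).as_rotvec())
    print('t',round(s['t'],2),'pos',np.round(s['eef_pos'],4),'yaw',round(np.degrees(np.arctan2(R[1,0],R[0,0])),2),'F',np.round(s['wrist_force'],2),'w',round(s['gripper_width'],3))
    print('steps',[round(float(v),2) for v in np.r_[d,r]])
E
python3 -c "
from h import *
goto([.42,.38,.27],24)"
```

```text
t 0.15 pos [0.2003 0.4849 0.1988] yaw 67.55 F [ 0.3  -0.96 -0.31] w 1.001
steps [-1.32, 24.31, -7.12, 0.02, 0.07, 43.55]
```

apply_moves(
  steps=[-0.4,8,-7.1,0,0,14,-1.3,24.3,-7.1,0,0.1,43.5,-1.3,24.3,-7.1,0,0.1,43.5,-1.3,24.3,-7.1,0,0.1,43.5,-1.3,24.3,-7.1,0,0.1,43.5],
)

```text
t: 0.57
eef_pos: [0.3772, 0.4004, 0.2606]
eef_rot: [[0.853, 0.521, 0.001], [0.521, -0.853, 0.001], [0.001, -0.0, -1.0]]
wrist_force: [0.8, 1.3, 1.0]
gripper_width: 1.001
```

```bash
python3 -c "
from h import *
goto([.42,.38,.27],24)"
```

```text
t 0.57 pos [0.3772 0.4004 0.2606] yaw 31.42 F [0.81 1.26 1.01] w 1.001
steps [2.59, 3.97, -0.93, -0.03, -0.06, 7.42]
```

apply_moves(
  steps=[0,0,0,0,0,0,0,0,0,0,0,0,0,0,0,0,0,0],
)

```text
t: 0.82
eef_pos: [0.3756, 0.4013, 0.2598]
eef_rot: [[0.85, 0.526, -0.0], [0.526, -0.85, 0.001], [-0.0, -0.001, -1.0]]
wrist_force: [0.0, 0.2, -0.6]
gripper_width: 1.001
```

```bash
python3 -c "
from h import *
goto([.42,.38,.27],24)
print(manip.state()['qpos'])
snap('wrist','w1',1.5)"
```

```text
t 0.82 pos [0.3756 0.4013 0.2598] yaw 31.77 F [ 0.03  0.22 -0.57] w 1.001
steps [2.65, 4.15, -1.03, -0.04, 0.0, 7.77]
[3.88833505e+01 2.00267076e+01 7.70973181e+01 4.44751257e-02
 8.28704992e+01 7.10904482e+00]
```

View pics/w1.png

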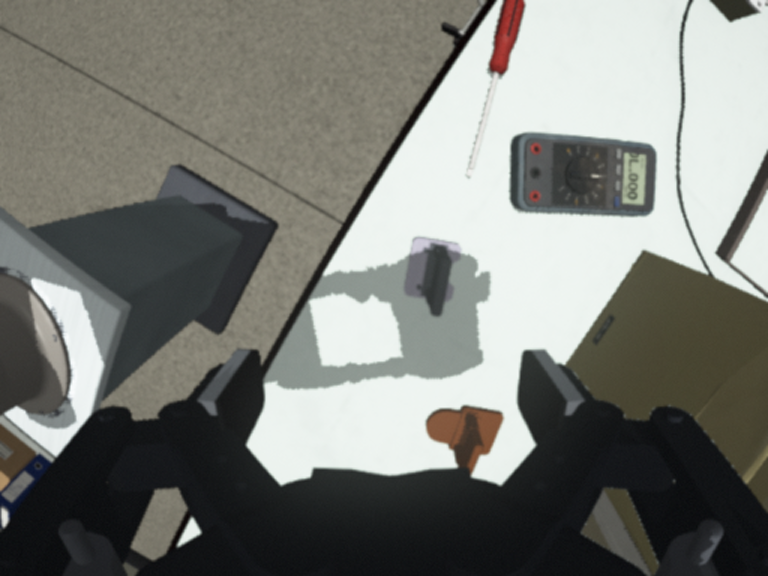

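```bash
python3 -c "
from h import *
i=optics.camera_info('wrist')
for u,v in [(437,247),(437,312)]: print(onz(i,u/1.5,v/1.5,.074,True))
im=cv2.imread('pics/w1_raw.png')[145:225,255:345]
cv2.imwrite('pics/w1c.png',cv2.resize(im,None,fx=7,fy=7,interpolation=cv2.INTER_CUBIC))"
```

```text
[0.40824071 0.42262581 0.074     ]
[0.43927383 0.37555203 0.074     ]
```

View pics/w1c.png

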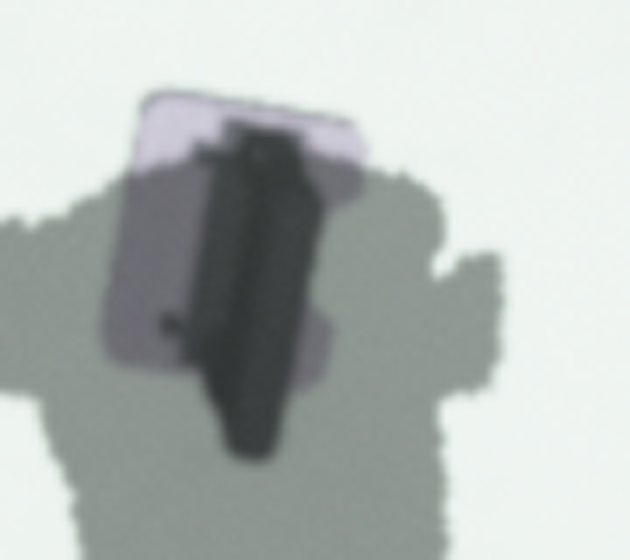

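The crop at (433,270) shows prongs about 16 mm wide and a plate about 48 mm long. That makes it leaf_hollow_16, not 28. The grey leaf at raw (325,215) has a wide round nose, so it is nose_22. The one at (363,227) has a narrow nose, so it is nose_12. Brown (220,183) is the decoy. hollow_28 seems to be absent. Next I'll look at the part.

```bash
python3 -c "
from h import *
goto([.52,.055,.23],-7.6)"
```

```text
t 0.87 pos [0.375  0.4017 0.2598] yaw 31.83 F [-0.21  0.11  0.31] w 0.998
steps [-5.97, 37.11, 2.96, -0.04, 0.01, 39.43]
```

apply_moves(
  steps=[-6,37.1,3,0,0,39.4,-6,37.1,3,0,0,39.4,-6,37.1,3,0,0,39.4,-6,37.1,3,0,0,39.4,-6,37.1,3,0,0,39.4],
)

```text
t: 1.28
eef_pos: [0.4547, 0.2094, 0.2434]
eef_rot: [[0.997, -0.073, 0.001], [-0.073, -0.997, 0.001], [0.0, -0.001, -1.0]]
wrist_force: [2.1, 1.1, 0.2]
gripper_width: 1.0
```

```bash
python3 -c "
from h import *
goto([.52,.055,.23],-7.6)"
```

```text
t 1.28 pos [0.4547 0.2094 0.2434] yaw -4.19 F [2.1  1.11 0.24] w 1.0
steps [7.64, 14.92, 1.32, -0.07, -0.02, 3.41]
```

apply_moves(
  steps=[7.6,14.9,1.3,0,0,3.4,7.6,14.9,1.3,0,0,3.4,7.6,14.9,1.3,0,0,3.4,7.6,14.9,1.3,0,0,3.4,7.6,14.9,1.3,0,0,3.4],
)

```text
t: 1.7
eef_pos: [0.5222, 0.0511, 0.2294]
eef_rot: [[0.991, -0.133, 0.0], [-0.133, -0.991, -0.001], [0.0, 0.001, -1.0]]
wrist_force: [-0.2, 0.1, -0.5]
gripper_width: 0.999
```

apply_moves(
  steps=[0,0,0,0,0,0,0,0,0,0,0,0,0,0,0,0,0,0],
)

```text
t: 1.95
eef_pos: [0.5202, 0.0578, 0.2306]
eef_rot: [[0.992, -0.127, 0.001], [-0.127, -0.992, 0.002], [0.001, -0.002, -1.0]]
wrist_force: [-0.3, -0.0, -0.7]
gripper_width: 1.001
```

```bash
python3 -c "
from h import *
goto([.52,.055,.23],-7.6)
import pickle
pickle.dump(optics.camera_info('wrist'),open('i2.pkl','wb'))
snap('wrist','w2',1.5)"
```

```text
t 1.95 pos [0.5202 0.0578 0.2306] yaw -7.3 F [-0.28 -0.02 -0.7 ] w 1.001
steps [0.01, 0.28, 0.06, -0.1, -0.03, 0.3]
```

View pics/w2.png

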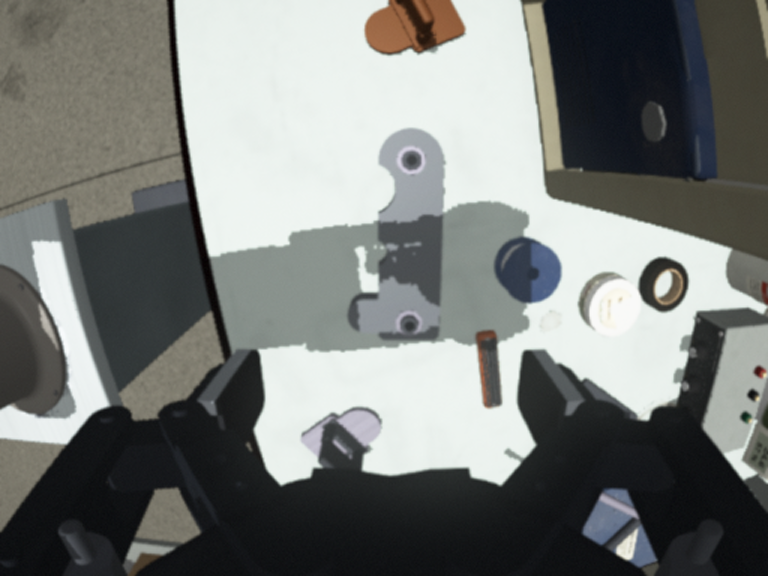

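```bash
python3 -c "
from h import *
im=cv2.imread('pics/w2_raw.png')
for v in (100,120,140,160,180,200,215): print(v,[tuple(int(a) for a in im[v,u]) for u in range(236,304,4)])
cv2.imwrite('pics/w2c.png',cv2.resize(im[75:235,220:320],None,fx=5,fy=3.75,interpolation=cv2.INTER_CUBIC))"
```

```text
100 [(240, 243, 237), (240, 243, 238), (239, 243, 237), (240, 244, 238), (232, 235, 229), (178, 172, 166), (175, 170, 164), (176, 171, 165), (216, 203, 206), (186, 172, 175), (183, 170, 172), (209, 196, 198), (172, 166, 160), (170, 165, 159), (170, 165, 159), (236, 239, 233), (237, 240, 234)]
120 [(239, 242, 236), (239, 243, 237), (239, 242, 236), (238, 242, 236), (237, 241, 235), (238, 241, 235), (238, 242, 236), (175, 170, 164), (172, 167, 162), (173, 167, 162), (172, 166, 161), (171, 166, 160), (171, 166, 160), (169, 163, 158), (169, 163, 158), (232, 235, 229), (239, 243, 237)]
140 [(239, 242, 236), (237, 241, 235), (238, 242, 235), (238, 242, 236), (205, 211, 199), (140, 136, 131), (170, 165, 159), (171, 166, 160), (169, 164, 158), (170, 165, 159), (168, 162, 156), (166, 161, 156), (166, 161, 155), (166, 161, 155), (166, 160, 154), (227, 231, 223), (152, 158, 147)]
160 [(142, 147, 137), (139, 145, 135), (140, 145, 136), (140, 145, 135), (111, 114, 107), (84, 83, 77), (80, 79, 74), (81, 80, 76), (82, 81, 77), (81, 79, 75), (85, 84, 79), (86, 84, 80), (81, 78, 74), (82, 80, 75), (8
[... 176 characters left out ...]
 (81, 78, 74), (81, 78, 74), (80, 78, 75), (81, 79, 75), (80, 78, 74), (80, 77, 73), (81, 78, 75), (137, 143, 132), (135, 141, 132)]
200 [(68, 66, 62), (131, 128, 121), (139, 136, 130), (138, 134, 127), (152, 149, 142), (155, 151, 144), (157, 152, 146), (156, 152, 145), (155, 150, 144), (156, 151, 144), (155, 150, 145), (154, 150, 144), (124, 121, 115), (81, 79, 75), (88, 88, 83), (141, 145, 137), (140, 145, 136)]
215 [(83, 80, 76), (153, 149, 143), (156, 151, 145), (156, 151, 144), (155, 149, 144), (155, 149, 144), (153, 148, 143), (184, 171, 173), (103, 98, 94), (60, 59, 56), (89, 85, 82), (180, 167, 169), (153, 147, 141), (151, 147, 141), (136, 134, 128), (141, 146, 138), (140, 146, 137)]
```

View pics/w2c.png

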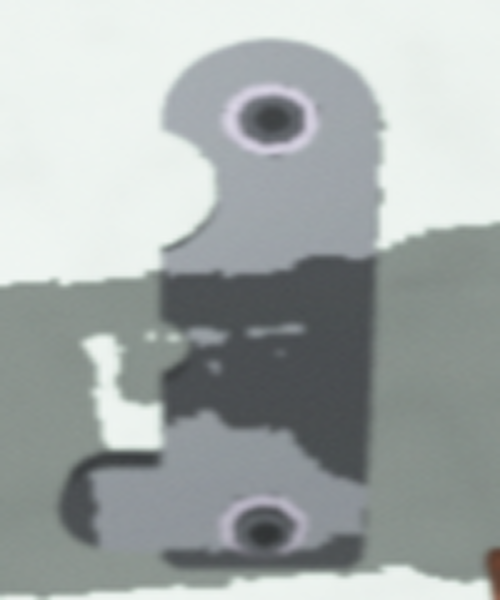

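```bash
cat > part.py <<'E'
from h import *
import pickle
from scipy.optimize import least_squares
i=pickle.load(open('i2.pkl','rb'))
im=cv2.imread('pics/w2_raw.png').astype(np.float32)
g=cv2.GaussianBlur(im[:,:,0]-im[:,:,1],(3,3),0)
m=((g>-1)&(im[:,:,0]<230)).astype(np.uint8); m[:80]=0;m[235:]=0;m[:,:225]=0;m[:,305:]=0
m=cv2.morphologyEx(m,cv2.MORPH_OPEN,np.ones((3,3),np.uint8))
cs,_=cv2.findContours(m,cv2.RETR_EXTERNAL,cv2.CHAIN_APPROX_NONE)
c=max(cs,key=cv2.contourArea)[:,0,:].astype(float)
P=np.array([onz(i,u,v,.024,True)[:2] for u,v in c])
o=cv2.cvtColor(m*255,cv2.COLOR_GRAY2BGR);cv2.imwrite('pics/m2.png',cv2.resize(o[70:240,220:310],None,fx=4,fy=3.5))
def dist(q):  # signed-ish residual to capsule+back+front edges
    a=q[2];ex=np.array([np.cos(a),np.sin(a)]);ey=np.array([-np.sin(a),np.cos(a)])
    d=P-q[:2];x=d@ex;y=d@ey
    r=[]
    arc=y>72; r.append(np.hypot(x[arc],y[arc]-67)-0) if 0 else None
    return x,y
def res(q,sel):
    a=q[2];ex=np.array([np.cos(a),np.sin(a)]);ey=np.array([-np.sin(a),np.cos(a)])
    d=P-q[:2];x=d@ex;y=d@ey
    return np.concatenate([(np.hypot(x,y-.067)-.028)[sel==1],(x-.028)[sel==2],(y+.095)[sel==3],(np.hypot(x+.0356,y-.042)-.022)[sel==4],(np.hypot(x+.040,y+.072)-.016)[sel==5]])
q=np.array([.535,.055,np.radians(-7.6)])
for k in range(6):
    a=q[2];ex=np.array([np.cos(a),np.sin(a)]);ey=np.array([-np.sin(a),np.cos(a)])
    d=P-q[:2];x=d@ex;y=d@ey
    tol=.012 if k<2 else .004
    sel=np.zeros(len(P))
    sel[(y>.072)&(abs(np.hypot(x,y-.067)-.028)<tol)]=1
    sel[(y<.06)&(y>-.085)&(abs(x-.028)<tol)]=2
    sel[(x>-.02)&(x<.02)&(abs(y+.095)<tol)]=3
    sel[(x<-.016)&(x>-.027)&(abs(y-.042)<.02)&(abs(np.hypot(x+.0356,y-.042)-.022)<tol)]=4
    sel[(x<-.042)&(abs(np.hypot(x+.040,y+.072)-.016)<tol)]=5
    s=least_squares(res,q,args=(sel,),loss='soft_l1',f_scale=.001);q=s.x
    r=res(q,sel)
print('part',np.round(q[:2],4),np.degrees(q[2]));
n=0
for k in range(1,6):
    c_=(sel==k).sum();print(k,c_,'mean mm',round(1000*r[n:n+c_].mean(),2),'sd',round(1000*r[n:n+c_].std(),2));n+=c_
a=q[2];A=np.array([[np.cos(a),-np.sin(a)],[np.sin(a),np.cos(a)]])
for nm,p in dict(end=(0,.067),n22=(-.0356,.042),lug=(-.04,-.072),n12=(-.0322,-.014)).items(): print(nm,np.round(q[:2]+A@p,4))
for u,v in [(411,159),(409,322)]:print('bolt',(onz(i,u/1.5,v/1.5,.032,True)[:2]-q[:2])@A)
E
python3 part.py
```

```text
part [0.5373 0.0614] -7.712782757197117
1 51 mean mm -1.27 sd 0.44
2 108 mean mm -0.24 sd 0.5
3 29 mean mm 1.32 sd 0.74
4 14 mean mm 0.88 sd 0.28
5 28 mean mm -0.76 sd 1.8
end [0.5463 0.1278]
n22 [0.5077 0.1078]
lug [ 0.488  -0.0046]
n12 [0.5035 0.0518]
bolt [0.00050847 0.06688869]
bolt [ 0.00109294 -0.07500978]
```

View pics/m2.png

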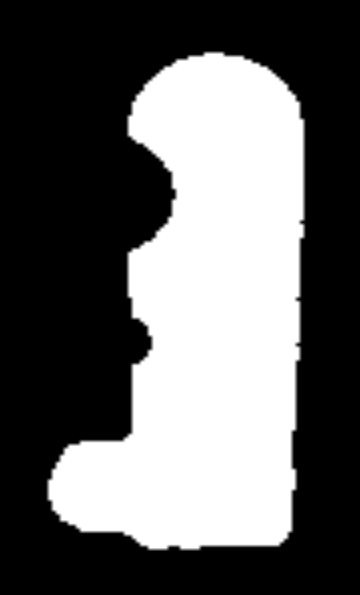

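```bash
python3 -c "
from h import *
goto([.43,-.14,.2],28)"
```

```text
t 2.0 pos [0.5203 0.0578 0.2307] yaw -7.29 F [0.17 0.6  0.06] w 0.998
steps [-6.45, 20.77, 3.03, -0.07, -0.07, -35.29]
```

apply_moves(
  steps=[-6.5,20.8,3,0,0,-35.3,-6.5,20.8,3,0,0,-35.3,-6.5,20.8,3,0,0,-35.3,-6.5,20.8,3,0,0,-35.3,-6.5,20.8,3,0,0,-35.3],
)

```text
t: 2.42
eef_pos: [0.4446, -0.1086, 0.2055]
eef_rot: [[0.91, 0.414, 0.002], [0.414, -0.91, 0.001], [0.002, -0.0, -1.0]]
wrist_force: [0.1, -0.5, -0.4]
gripper_width: 0.998
```

apply_moves(
  steps=[0,0,0,0,0,0,0,0,0,0,0,0,0,0,0,0,0,0],
)

```text
t: 2.67
eef_pos: [0.4457, -0.1078, 0.2057]
eef_rot: [[0.914, 0.405, 0.002], [0.405, -0.914, 0.001], [0.002, -0.0, -1.0]]
wrist_force: [0.5, 0.5, -0.4]
gripper_width: 1.001
```

```bash
python3 -c "
from h import *
goto([.43,-.14,.2],28)
import pickle
pickle.dump(optics.camera_info('wrist'),open('i3.pkl','wb'))
snap('wrist','w3',1.5)"
```

```text
t 2.67 pos [ 0.4457 -0.1078  0.2057] yaw 23.91 F [ 0.49  0.45 -0.45] w 1.001
steps [-2.74, 2.31, 0.57, -0.02, -0.13, -4.09]
```

View pics/w3.png

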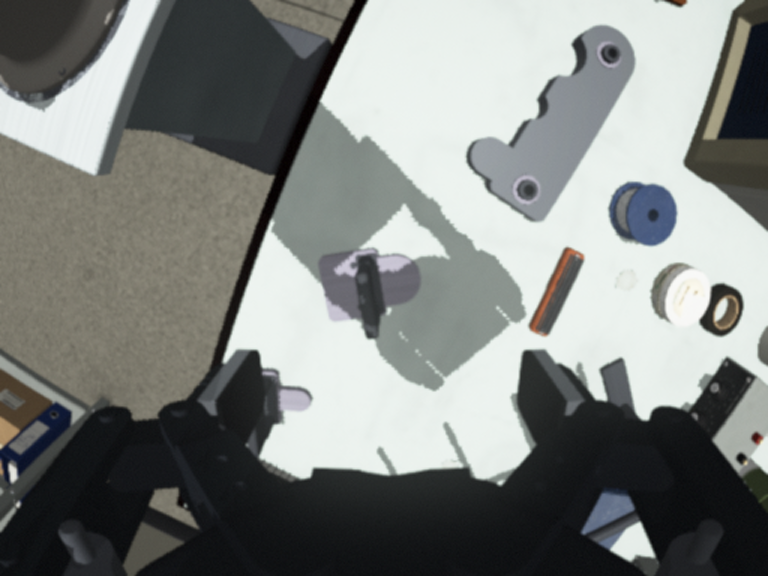

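```bash
python3 -c "
import cv2
im=cv2.imread('pics/w3_raw.png')[155:235,205:290]
cv2.imwrite('pics/w3c.png',cv2.resize(im,None,fx=8,fy=7,interpolation=cv2.INTER_CUBIC))"
```

```text
(no output)
```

View pics/w3c.png

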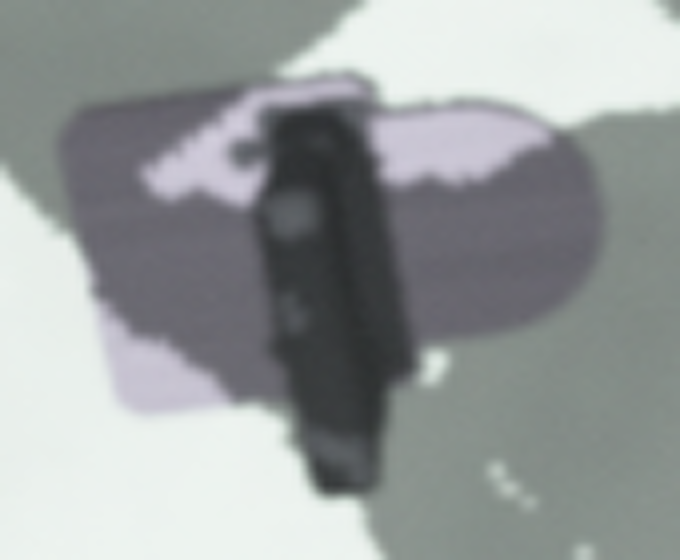

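```bash
python3 - <<'E'
from h import *
import pickle
i=pickle.load(open('i3.pkl','rb'))
f=lambda x,y,z:onz(i,205+x/8,155+y/7,z,True)[:2]
an=lambda d:np.degrees(np.arctan2(d[1],d[0]))
a,b=f(262,190,.074),f(308,470,.074);print('tab edge dir+90',an(b-a)+90,a,b)
print('top side edge',an(f(250,78,.008)-f(85,108,.008)))
print('rear edge+90',an(f(110,390,.008)-f(62,140,.008))+90)
rear=(f(60,120,.008)+f(118,410,.008))/2; tip=f(604,215,.008)
print('rear,tip',rear,tip,np.linalg.norm(tip-rear),an(tip-rear))
print('tab c',f(322,312,.074))
u=(tip-rear)/np.linalg.norm(tip-rear);print('origin',tip-.044*u, rear+.042*u)
E
```

```text
tab edge dir+90 30.647476530756713 [ 0.42836761 -0.12483821] [ 0.45170932 -0.16423236]
top side edge 35.4034602722701
rear edge+90 30.92775923800273
rear,tip [ 0.41020085 -0.16710942] [ 0.48287114 -0.12381417] 0.08458989202614124 30.7854909636573
tab c [ 0.443256   -0.13939286]
origin [ 0.4450712  -0.14633449] [ 0.44628261 -0.14561276]
```

```bash
python3 -c "
from h import *
goto([.4455,-.1455,.1],30.9)"
```

```text
t 2.72 pos [ 0.4459 -0.1075  0.2057] yaw 23.98 F [ 0.13  0.71 -0.32] w 0.999
steps [-1.6, 3.46, 10.57, -0.02, -0.12, -6.92]
```

apply_moves(
  steps=[-1.6,3.5,5,0,0,-6.9,-1.6,3.5,10.5,0,0,-6.9,-1.6,3.5,10.5,0,0,-6.9,-1.6,3.5,10.5,0,0,-6.9,-1.6,3.5,10.5,0,0,-6.9],
)

```text
t: 3.13
eef_pos: [0.4449, -0.1458, 0.0999]
eef_rot: [[0.858, 0.513, -0.002], [0.513, -0.858, 0.003], [-0.0, -0.003, -1.0]]
wrist_force: [-0.4, 1.0, 0.5]
gripper_width: 0.999
```

```bash
python3 -c "
from h import *
goto([.4455,-.1455,.044],30.9)
import pickle
pickle.dump(optics.camera_info('wrist'),open('i4.pkl','wb'))
snap('wrist','w4',2,(150,100,400,320))"
```

```text
t 3.13 pos [ 0.4449 -0.1458  0.0999] yaw 30.89 F [-0.43  0.96  0.49] w 0.999
steps [0.07, 0.02, 5.59, -0.19, 0.0, -0.01]
```

View pics/w4.png

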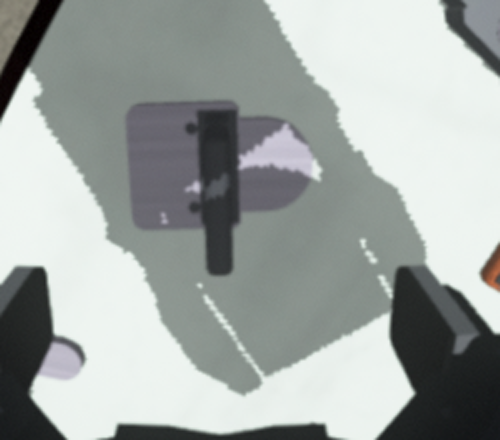

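```bash
python3 - <<'E'
from h import *
import pickle
i=pickle.load(open('i4.pkl','rb'))
s=manip.state();R=s['eef_rot']
for u,v,z in [(219,272,.074),(133,165,.008),(322,165,.008),(180,104,.008),(180,229,.008)]:
    p=onz(i,150+u/2,100+v/2,z,True);print((u,v),np.round(R.T@(p-s['eef_pos'])*1000,1))
E
```

```text
(219, 272) [-0.4 21.8 27.4]
(133, 165) [-40.6  -2.3  93.3]
(322, 165) [47.2 -2.3 93.5]
(180, 104) [-18.2 -30.6  93.3]
(180, 229) [-19.3  29.1  93.3]
```

apply_moves(
  steps=[0.1,-0.15,3,0,0,0,0.1,-0.15,5.6,0,0,0,0.1,-0.15,5.6,0,0,0,0.1,-0.15,5.6,0,0,0],
)

```text
t: 3.52
eef_pos: [0.4461, -0.1451, 0.0457]
eef_rot: [[0.858, 0.513, 0.002], [0.513, -0.858, 0.001], [0.002, 0.0, -1.0]]
wrist_force: [0.4, 0.3, 0.9]
gripper_width: 0.997
```

apply_moves(
  steps=[0,0,0,0,0,0,0,0,0,0,0,0,0,0,0,0,0,0,0,0,0,0,0,0,0,0,0,0,0,0],
  gripper=1,
  force=60,
)

```text
t: 3.93
eef_pos: [0.4455, -0.1457, 0.045]
eef_rot: [[0.859, 0.512, 0.002], [0.512, -0.859, 0.001], [0.002, 0.001, -1.0]]
wrist_force: [0.5, -0.8, -0.5]
gripper_width: 0.301
```

apply_moves(
  steps=[0,0,0,0,0,0,0,0,0,0,0,0,0,0,0,0,0,0,0,0,0,0,0,0,0,0,0,0,0,0],
)

```text
t: 4.35
eef_pos: [0.445, -0.1455, 0.0442]
eef_rot: [[0.859, 0.513, 0.001], [0.512, -0.859, 0.001], [0.001, -0.001, -1.0]]
wrist_force: [-1.1, 0.7, -0.1]
gripper_width: -0.001
```

Width reads 0, so the jaws shut on nothing. I'll look.

```bash
python3 -c "
from h import *
snap('wrist','w5',1.5)
snap('scene','s5',3,(220,200,400,380))"
```

```text
(no output)
```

View pics/w5.png

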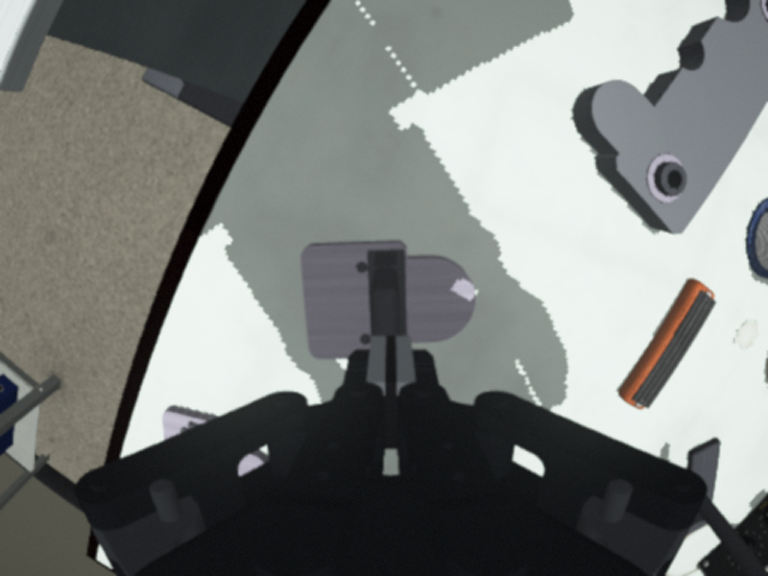

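View pics/s5.png

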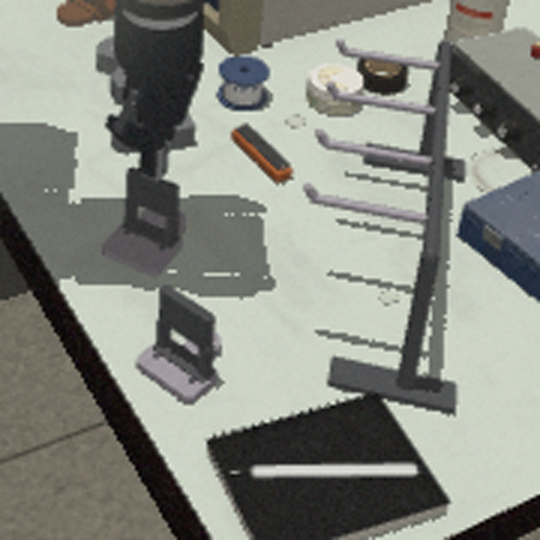

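```bash
python3 -c "
import cv2
im=cv2.imread('pics/w5_raw.png')[150:330,190:330]
im=cv2.convertScaleAbs(im,alpha=1.8)
cv2.imwrite('pics/w5c.png',cv2.resize(im,None,fx=4,fy=3.3,interpolation=cv2.INTER_CUBIC))"
```

```text
(no output)
```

View pics/w5c.png

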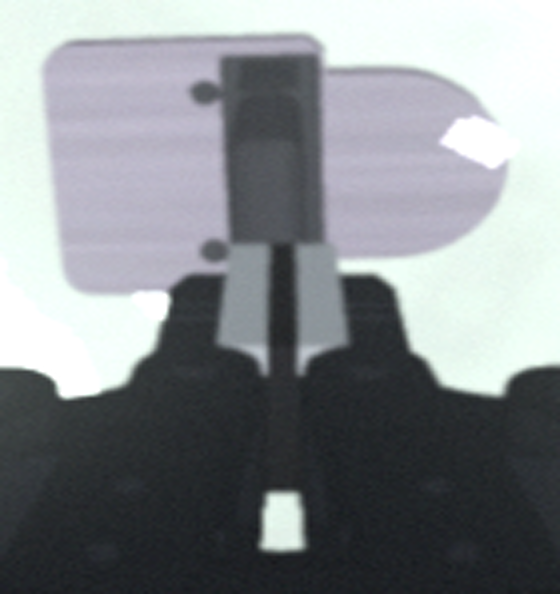

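```bash
python3 - <<'E'
from h import *
s=manip.state();i=optics.camera_info('scene');R=s['eef_rot']
for off in ([0,0,0],[0,0,-.019],[0,0,-.073],[0,.026,-.03],[0,-.026,-.03]):
    u,v=proj(i,s['eef_pos']+R@np.array(off));print(off,(u-220)*3,(v-200)*3)
w=optics.camera_info('wrist')
for off in ([0,0,0],[0,0,-.019],[0,.026,-.03],[0,-.026,-.03]):
    u,v=proj(w,s['eef_pos']+R@np.array(off),True);print(off,(u-190)*4,(v-150)*3.3)
im=cv2.imread('pics/s5_raw.png')[220:300,240:300]
im=cv2.convertScaleAbs(im,alpha=1.8)
cv2.imwrite('pics/s5c.png',cv2.resize(im,None,fx=9,fy=7,interpolation=cv2.INTER_CUBIC))
E
```

```text
[0, 0, 0] 151.95517671412256 201.35832557369872
[0, 0, -0.019] 152.5780527997146 185.14007432498266
[0, 0, -0.073] 154.40923556047818 137.46031460495118
[0, 0.026, -0.03] 177.67880328868847 186.1463288319826
[0, -0.026, -0.03] 128.77470848625893 165.33549894482942
[0, 0, 0] 275.65148114554495 229.1352598995373
[0, 0, -0.019] 275.16124135565974 269.0041755733261
[0, 0.026, -0.03] 275.17937260714143 431.41671526047617
[0, -0.026, -0.03] 274.5272908922759 140.91472815502746
```

View pics/s5c.png

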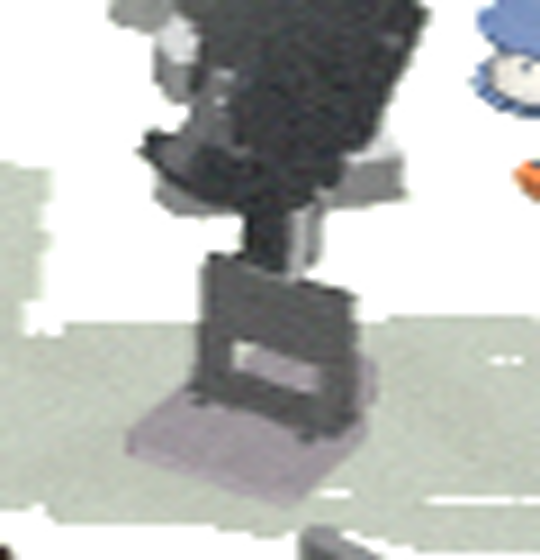

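```bash
python3 - <<'E'
from h import *
s=manip.state();R=s['eef_rot'];print(s['t'],s['gripper_width'],s['eef_pos'],s['wrist_force'])
w=optics.camera_info('wrist')
for d in (0,.013,.019,.03,.04,.05):
  for x in (.005,):
    for y in (-.011,.011):
      u,v=proj(w,s['eef_pos']+R@np.array([x,y,-d]),True);print(x,y,d,round((u-190)*4),round((v-150)*3.3))
im=snap('wrist','w6',1)
im=cv2.convertScaleAbs(im[150:330,190:330,::-1],alpha=2.2)
cv2.imwrite('pics/w6c.png',cv2.resize(im,None,fx=4,fy=3.3,interpolation=cv2.INTER_CUBIC))
E
```

```text
4.45 0.00019059849540397156 [ 0.44508174 -0.14548879  0.04423362] [-1.29449132  0.41748611 -0.37309743]
0.005 -0.011 0 308 174
0.005 0.011 0 307 282
0.005 -0.011 0.013 310 197
0.005 0.011 0.013 309 311
0.005 -0.011 0.019 311 209
0.005 0.011 0.019 310 326
0.005 -0.011 0.03 313 233
0.005 0.011 0.03 312 356
0.005 -0.011 0.04 315 257
0.005 0.011 0.04 313 386
0.005 -0.011 0.05 318 285
0.005 0.011 0.05 316 420
```

View pics/w6c.png

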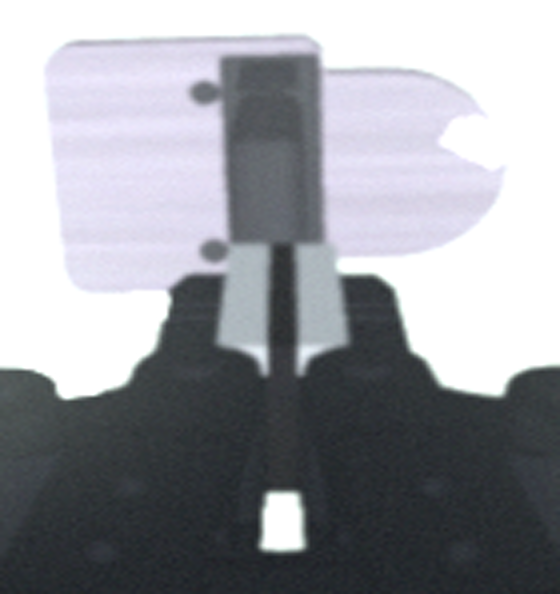

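The pictures show the fingertips ending about 30 mm short of the stated TCP. In both the wrist and scene views they sit just above the tab top. I'll open, go 31 mm lower and close again.

apply_moves(
  steps=[0,0,0,0,0,0,0,0,0,0,0,0,0,0,0,0,0,0,0,0,0,0,0,0,0,0,0,0,0,0],
  gripper=0,
)

```text
t: 4.92
eef_pos: [0.4451, -0.1455, 0.0443]
eef_rot: [[0.859, 0.513, 0.001], [0.513, -0.859, 0.001], [0.001, -0.001, -1.0]]
wrist_force: [-0.7, 0.2, 0.4]
gripper_width: 0.71
```

apply_moves(
  steps=[0,0,1,0,0,0,0,0,2,0,0,0,0,0,3.1,0,0,0,0,0,3.1,0,0,0],
)

```text
t: 5.25
eef_pos: [0.444, -0.1449, 0.0118]
eef_rot: [[0.859, 0.513, -0.002], [0.513, -0.859, 0.003], [-0.0, -0.003, -1.0]]
wrist_force: [0.3, 1.1, 0.5]
gripper_width: 1.002
```

```bash
python3 -c "
from h import *
s=manip.state();print(s['eef_pos'],s['gripper_width'],s['wrist_force'])
snap('scene','s7',4,(220,200,330,320))"
```

```text
[ 0.44401633 -0.14491571  0.01180224] 1.0022398592575983 [0.28814026 1.05677629 0.49566493]
```

View pics/s7.png

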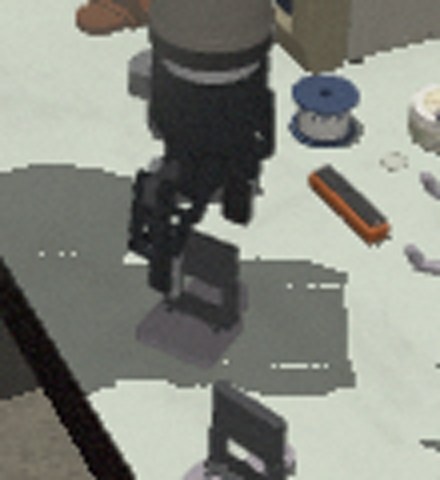

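apply_moves(
  steps=[0,0,0,0,0,0,0,0,0,0,0,0,0,0,0,0,0,0,0,0,0,0,0,0,0,0,0,0,0,0],
  gripper=1,
  force=60,
)

```text
t: 5.72
eef_pos: [0.4453, -0.1456, 0.0136]
eef_rot: [[0.859, 0.513, 0.002], [0.513, -0.859, 0.001], [0.002, 0.0, -1.0]]
wrist_force: [-0.1, -0.6, 0.3]
gripper_width: 0.302
```

apply_moves(
  steps=[0,0,0,0,0,0,0,0,0,0,0,0,0,0,0,0,0,0,0,0,0,0,0,0,0,0,0,0,0,0],
)

```text
t: 6.13
eef_pos: [0.4454, -0.1456, 0.0136]
eef_rot: [[0.859, 0.513, 0.002], [0.513, -0.859, 0.001], [0.002, 0.0, -1.0]]
wrist_force: [0.5, 0.6, 5.0]
gripper_width: 0.107
```

```bash
python3 -c "
from h import *
s=manip.state();print(s['eef_pos'],s['gripper_width'],s['wrist_force'])
snap('scene','s8',4,(220,200,330,320))
im=snap('wrist','w8',1)
im=cv2.convertScaleAbs(im[150:330,190:330,::-1],alpha=2.2)
cv2.imwrite('pics/w8c.png',cv2.resize(im,None,fx=4,fy=3.3,interpolation=cv2.INTER_CUBIC))
"
```

```text
[ 0.44542431 -0.14559718  0.01362012] 0.10702148959056741 [0.48189047 0.55279564 5.04085561]
```

View pics/s8.png

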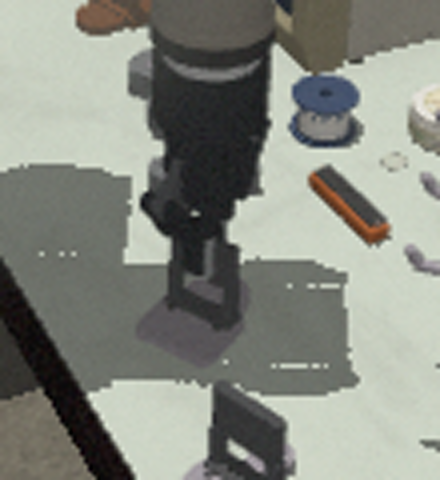

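View pics/w8c.png

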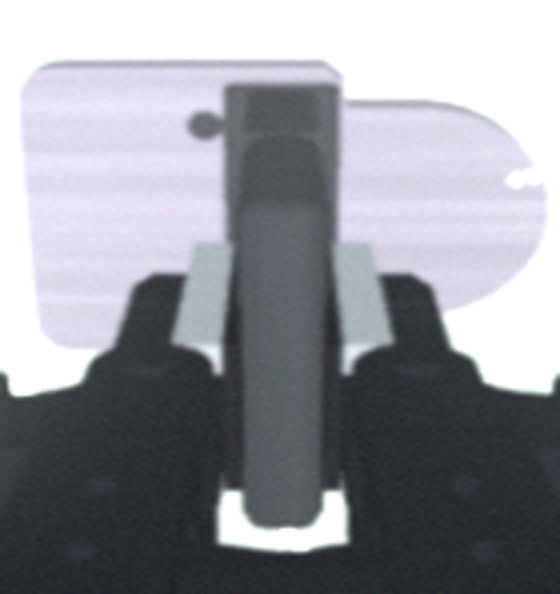

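apply_moves(
  steps=[0,0,-1,0,0,0,0,0,-3,0,0,0,0,0,-6,0,0,0,0,0,-6,0,0,0,0,0,-6,0,0,0],
)

```text
t: 6.65
eef_pos: [0.4457, -0.1459, 0.074]
eef_rot: [[0.859, 0.513, 0.003], [0.513, -0.859, -0.0], [0.003, 0.002, -1.0]]
wrist_force: [-0.8, 0.5, -2.8]
gripper_width: 0.104
```

```bash
python3 -c "
from h import *
goto([.43,.118,.075],-7.7)"
```

```text
t 6.65 pos [ 0.4457 -0.1459  0.074 ] yaw 30.83 F [-0.84  0.51 -2.84] w 0.104
steps [12.18, -23.46, -0.11, 0.04, -0.18, 38.53]
```

apply_moves(
  steps=[1.2,-2.3,0,0,0,4,2.4,-4.7,0,0,0,8,4.1,-7.8,0,0,0,13,5.9,-11.2,0,0,0,18,7.6,-14.5,0,0,0,23],
)

```text
t: 7.07
eef_pos: [0.4345, 0.0195, 0.0719]
eef_rot: [[0.991, 0.131, -0.002], [0.131, -0.991, 0.002], [-0.002, -0.002, -1.0]]
wrist_force: [-0.1, -0.5, -3.4]
gripper_width: 0.108
```

```bash
python3 -c "
from h import *
goto([.43,.118,.075],-7.7)"
```

```text
t 7.07 pos [0.4345 0.0195 0.0719] yaw 7.52 F [-0.05 -0.53 -3.42] w 0.108
steps [0.84, -9.83, -0.29, -0.09, 0.12, 15.22]
```

apply_moves(
  steps=[0.3,-3.5,0,0,0,6,0.6,-7,-0.2,0,0,12,0.8,-9.8,-0.3,0,0,15.2,0.8,-9.8,-0.3,0,0,15.2,0.8,-9.8,-0.3,0,0,15.2],
)

```text
t: 7.48
eef_pos: [0.4292, 0.1173, 0.0751]
eef_rot: [[0.992, -0.124, -0.002], [-0.124, -0.992, 0.001], [-0.002, -0.0, -1.0]]
wrist_force: [0.3, -0.3, -2.8]
gripper_width: 0.104
```

```bash
python3 -c "
from h import *
goto([.43,.118,.075],-7.7)
import pickle
pickle.dump((optics.camera_info('wrist'),manip.state()),open('i9.pkl','wb'))
snap('wrist','w9',1.5)"
```

```text
t 7.48 pos [0.4292 0.1173 0.0751] yaw -7.14 F [ 0.25 -0.25 -2.84] w 0.104
steps [0.07, -0.08, 0.01, -0.03, 0.12, 0.56]
```

View pics/w9.png

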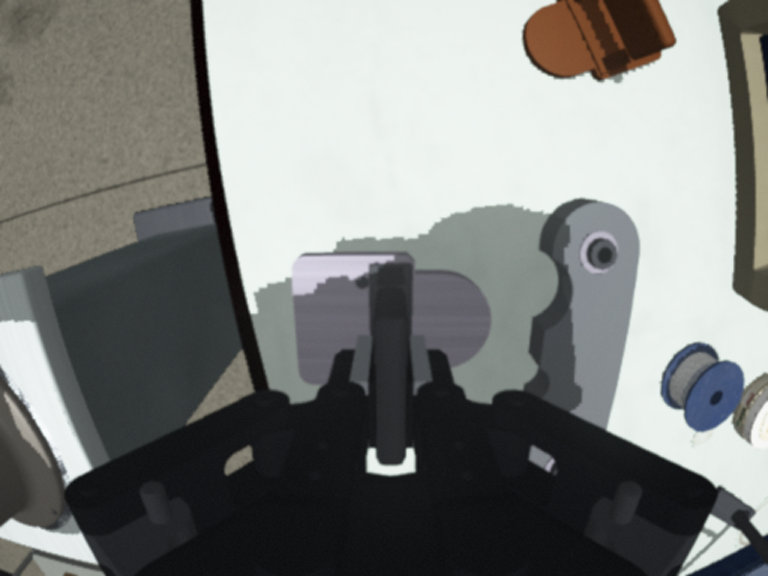

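```bash
cat > nose.py <<'E'
from h import *
import pickle,sys
from scipy.optimize import least_squares
def leafpts(i,s,pts,sc,off=(0,0),h=.0056):
    R=s['eef_rot'];p0=s['eef_pos']; out=[]
    for u,v in pts:
        c,d=ray(i,off[0]+u/sc,off[1]+v/sc,True); c=R.T@(c-p0);d=R.T@d
        out.append((c+d*(h-c[2])/d[2])[:2])
    return np.array(out)
def circ(P,r):
    return least_squares(lambda q:np.hypot(*(P-q).T)-r,P.mean(0)-[.01,0]).x
E
python3 - <<'E'
from nose import *
i,s=pickle.load(open('i9.pkl','rb'))
# edge extraction of nose: table-vs-leaf colour
im=cv2.imread('pics/w9_raw.png').astype(np.float32)
g=cv2.GaussianBlur(im[:,:,0]-im[:,:,1],(3,3),0)
m=(g>0).astype(np.uint8); m[:,:190]=0; m[:,335:]=0;m[:160]=0;m[262:]=0
cs,_=cv2.findContours(m,cv2.RETR_EXTERNAL,cv2.CHAIN_APPROX_NONE)
c=max(cs,key=cv2.contourArea)[:,0,:]
print(c[:,0].min(),c[:,0].max(),c[:,1].min(),c[:,1].max())
P=leafpts(i,s,c,1)
sel=(c[:,0]>300)&(c[:,1]<242)
q=circ(P[sel],.022);r=np.hypot(*(P[sel]-q).T)-.022
print('arc in tool mm',q*1000,'rms',r.std()*1000,sel.sum())
rear=P[(c[:,0]<202)&(c[:,1]>178)&(c[:,1]<240)];print('rear x',rear.mean(0)*1000,'slope deg',np.degrees(np.polyfit(rear[:,1],rear[:,0],1)[0]))
top=P[(c[:,1]<172)&(c[:,0]>205)&(c[:,0]<265)];print('top y',top.mean(0)*1000,np.degrees(np.polyfit(top[:,0],top[:,1],1)[0]))
E
```

```text
194 327 168 261
arc in tool mm [21.92083224 -1.50147769] rms 0.34472258015146007 71
rear x [-41.44305311  -4.89355041] slope deg 0.5747473809758158
top y [-15.2441326 -31.8915796] -0.6823112225370364
```

```bash
python3 -c "
from h import *
goto([.461,.1124,.020],-7.7)"
```

```text
t 7.53 pos [0.4295 0.1163 0.0753] yaw -7.22 F [ 0.38 -0.02 -2.3 ] w 0.106
steps [3.18, -0.01, 5.53, -0.02, 0.1, 0.48]
```

apply_moves(
  steps=[1.6,0,1,0,0.1,0.5,3.2,0,2.5,0,0.1,0.5,3.2,0,4,0,0.1,0.5,3.2,0,5.5,0,0.1,0.5,3.2,0,5.5,0,0.1,0.5],
)

```text
t: 7.95
eef_pos: [0.4601, 0.1103, 0.0185]
eef_rot: [[0.99, -0.139, -0.004], [-0.139, -0.99, 0.0], [-0.004, 0.0, -1.0]]
wrist_force: [-2.2, -0.4, -2.7]
gripper_width: 0.104
```

apply_moves(
  steps=[0,0,0,0,0,0,0,0,0,0,0,0],
)

```text
t: 8.12
eef_pos: [0.4626, 0.1113, 0.0219]
eef_rot: [[0.99, -0.138, 0.003], [-0.138, -0.99, 0.001], [0.003, -0.001, -1.0]]
wrist_force: [-0.4, 1.1, -2.0]
gripper_width: 0.109
```

```bash
python3 -c "
from h import *
goto([.4858,.1090,.018],-7.7)
import pickle
pickle.dump((optics.camera_info('wrist'),manip.state()),open('i10.pkl','wb'))
snap('wrist','w10',3,(190,120,440,300))"
```

```text
t 8.12 pos [0.4626 0.1113 0.0219] yaw -7.92 F [-0.44  1.11 -1.95] w 0.109
steps [2.33, -0.09, 0.39, -0.06, -0.14, -0.22]
```

View pics/w10.png

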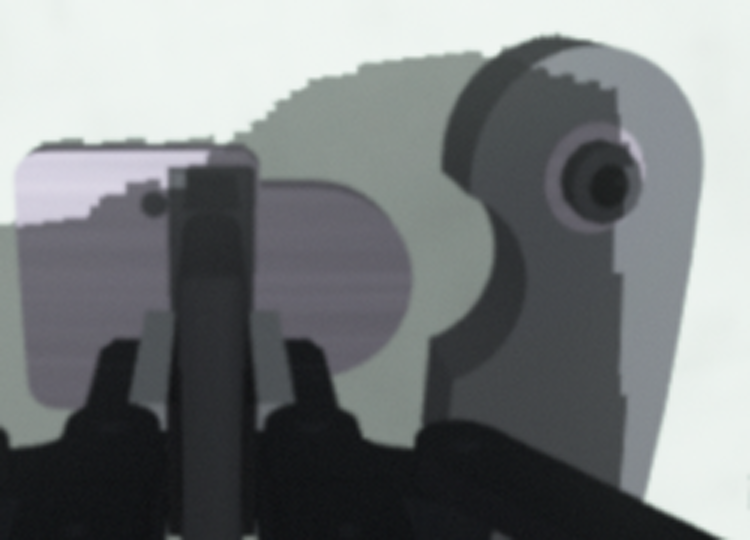

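```bash
cat >> nose.py <<'E'
def worldpts(i,pts,sc,off,z):
    return np.array([onz(i,off[0]+u/sc,off[1]+v/sc,z,True)[:2] for u,v in pts])
def circ2(P,r,c0):
    s=least_squares(lambda q:np.hypot(*(P-q).T)-r,c0);return s.x,s.fun
E
python3 - <<'E'
from nose import *
i,s=pickle.load(open('i10.pkl','rb'));R=s['eef_rot'];p0=s['eef_pos']
T=worldpts(i,[(505,218),(518,245),(527,280),(520,315),(497,345)],3,(190,120),.024)
B=worldpts(i,[(488,210),(494,235),(492,262),(482,290),(462,318),(440,334)],3,(190,120),0)
N=leafpts(i,s,[(360,193),(388,217),(405,248),(411,280),(405,315),(390,345),(365,365)],3,(190,120))
for n,P in (('top',T),('base',B)):
    q,f=circ2(P,.022,np.array([.5077,.1078]));print(n,q,'in tool',(R.T@np.r_[q-p0[:2],0])[:2]*1000,'res',f.std()*1000)
q,f=circ2(N,.022,np.array([.022,0]));print('nose',q*1000,f.std()*1000)
b=onz(i,190+603/3,120+182/3,.032,True);print('bolt/end',b, 'expected',[.5463,.1278])
E
```

```text
top [0.50831781 0.10774201] in tool [45.79497784 -2.76962732] res 0.3749959567593275
base [0.50869538 0.10696395] in tool [46.27611131 -2.05098424] res 0.3390986147524645
nose [22.42982716 -0.62304917] 0.5143872222851414
bolt/end [0.54527852 0.12813429 0.032     ] expected [0.5463, 0.1278]
```

apply_moves(
  steps=[0.5,-0.1,0.3,0,0,0,1.0,-0.1,0.3,0,0,0,1.5,-0.1,0.3,0,0,0,1.9,-0.1,0.3,0,0,0,1.9,-0.1,0.3,0,0,0],
)

```text
t: 8.58
eef_pos: [0.4828, 0.1103, 0.0189]
eef_rot: [[0.991, -0.137, 0.004], [-0.137, -0.991, 0.001], [0.004, -0.002, -1.0]]
wrist_force: [0.5, 0.3, -2.8]
gripper_width: 0.107
```

apply_moves(
  steps=[0.1,0,0,0,0,0,0.2,0,0,0,0,0,0.3,0,0,0,0,0,0.3,0,0,0,0,0],
)

```text
t: 8.92
eef_pos: [0.4844, 0.11, 0.0187]
eef_rot: [[0.991, -0.137, 0.003], [-0.137, -0.991, 0.001], [0.003, -0.001, -1.0]]
wrist_force: [0.4, -0.3, -2.2]
gripper_width: 0.106
```

```bash
python3 -c "
from h import *
goto([.4858,.1090,.018],-7.7)
s=manip.state();print('F tool',s['eef_rot'].T@s['wrist_force'])"
```

```text
t 8.92 pos [0.4844 0.11   0.0187] yaw -7.86 F [ 0.45 -0.32 -2.16] w 0.106
steps [0.15, 0.08, 0.07, -0.07, -0.15, -0.16]
F tool [0.47959323 0.26201923 2.16403458]
```

apply_moves(
  steps=[0.05,0.05,0,0,0,0,0.1,0.05,0,0,0,0,0.1,0.05,0,0,0,0,0.1,0.05,0,0,0,0],
)

```text
t: 9.25
eef_pos: [0.4852, 0.1094, 0.0187]
eef_rot: [[0.991, -0.137, 0.003], [-0.137, -0.991, 0.001], [0.002, -0.001, -1.0]]
wrist_force: [0.1, -0.4, -3.2]
gripper_width: 0.107
```

apply_moves(
  steps=[0.05,0,0,0,0,0,0.1,0,0,0,0,0,0.1,0,0,0,0,0,0.1,0,0,0,0,0],
)

```text
t: 9.58
eef_pos: [0.4863, 0.1093, 0.0186]
eef_rot: [[0.991, -0.137, 0.003], [-0.137, -0.991, 0.001], [0.003, -0.001, -1.0]]
wrist_force: [0.1, -0.1, -2.7]
gripper_width: 0.105
```

apply_moves(
  steps=[0.05,0,0,0,0,0,0.1,0,0,0,0,0,0.1,0,0,0,0,0,0.1,0,0,0,0,0],
)

```text
t: 9.92
eef_pos: [0.4865, 0.1092, 0.0185]
eef_rot: [[0.991, -0.137, 0.001], [-0.137, -0.991, 0.001], [0.001, -0.001, -1.0]]
wrist_force: [-3.4, 1.9, -0.2]
gripper_width: 0.109
```

apply_moves(
  steps=[0.04,0,0,0,0,0,0.04,0,0,0,0,0,0.04,0,0,0,0,0,0.04,0,0,0,0,0,0.04,0,0,0,0,0],
)

```text
t: 10.33
eef_pos: [0.4866, 0.1092, 0.0185]
eef_rot: [[0.991, -0.137, 0.001], [-0.137, -0.991, 0.001], [0.001, -0.001, -1.0]]
wrist_force: [-5.3, 1.9, -0.1]
gripper_width: 0.106
```

apply_moves(
  steps=[0,0,0,0,0,0,0,0,0,0,0,0,0,0,0,0,0,0,0,0,0,0,0,0,0,0,0,0,0,0],
)

```text
t: 10.75
eef_pos: [0.4867, 0.1092, 0.0184]
eef_rot: [[0.991, -0.137, 0.001], [-0.137, -0.991, 0.001], [0.001, -0.001, -1.0]]
wrist_force: [-4.7, 1.8, -0.4]
gripper_width: 0.103
```

apply_moves(
  steps=[0,0,0,0,0,0,0,0,0,0,0,0,0,0,0,0,0,0,0,0,0,0,0,0,0,0,0,0,0,0],
)

```text
t: 11.17
eef_pos: [0.4867, 0.1092, 0.0184]
eef_rot: [[0.991, -0.137, 0.001], [-0.137, -0.991, 0.001], [0.001, -0.001, -1.0]]
wrist_force: [-4.8, 2.5, -0.6]
gripper_width: 0.107
```

```bash
python3 -c "
from h import *
goto([.4858,.1090,.018],-7.7)
s=manip.state();print('F tool',s['eef_rot'].T@s['wrist_force'])
import pickle
pickle.dump((optics.camera_info('wrist'),manip.state()),open('i11.pkl','wb'))
snap('wrist','w11',3,(190,120,440,300))"
```

```text
t 11.17 pos [0.4867 0.1092 0.0184] yaw -7.86 F [-4.81  2.5  -0.65] w 0.107
steps [-0.09, 0.03, 0.04, -0.06, -0.04, -0.16]
F tool [-5.1089653  -1.81750836  0.64442211]
```

View pics/w11.png

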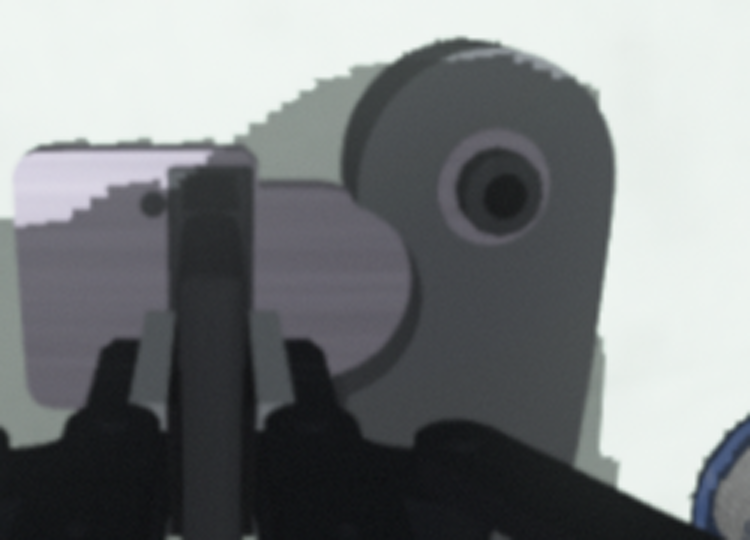

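apply_moves(
  steps=[0,-0.05,0,0,0,0,0,-0.05,0,0,0,0,0,-0.05,0,0,0,0,0,-0.05,0,0,0,0,0,-0.05,0,0,0,0],
)

```text
t: 11.63
eef_pos: [0.4868, 0.1094, 0.0184]
eef_rot: [[0.991, -0.137, 0.001], [-0.137, -0.991, 0.001], [0.001, -0.001, -1.0]]
wrist_force: [-5.4, 0.9, -0.7]
gripper_width: 0.107
```

apply_moves(
  steps=[0,0,0,0,0,0,0,0,0,0,0,0,0,0,0,0,0,0,0,0,0,0,0,0,0,0,0,0,0,0],
)

```text
t: 12.05
eef_pos: [0.4867, 0.1094, 0.0184]
eef_rot: [[0.991, -0.137, 0.001], [-0.137, -0.991, 0.001], [0.001, -0.001, -1.0]]
wrist_force: [-5.5, 0.1, -1.3]
gripper_width: 0.107
```

apply_moves(
  steps=[0,0,0,0,0,0,0,0,0,0,0,0,0,0,0,0,0,0,0,0,0,0,0,0,0,0,0,0,0,0],
)

```text
t: 12.47
eef_pos: [0.4868, 0.1094, 0.0184]
eef_rot: [[0.991, -0.137, 0.001], [-0.137, -0.991, 0.001], [0.001, -0.001, -1.0]]
wrist_force: [-4.1, 0.8, -0.7]
gripper_width: 0.105
```

```bash
python3 - <<'E'
from nose import *
i,s=pickle.load(open('i11.pkl','rb'));R=s['eef_rot'];p0=s['eef_pos']
N=leafpts(i,s,[(375,205),(392,222),(405,248),(411,280),(405,315),(390,345),(365,375)],3,(190,120))
q,f=circ2(N,.022,np.array([.022,0]));print('nose',q*1000,f.std()*1000,'world',p0[:2]+(R@np.r_[q,0])[:2])
st=manip.state();print('F tool',st['eef_rot'].T@st['wrist_force'],st['eef_pos'])
# end/bolt
b=onz(i,190+495/3,120+187/3,.032,True);print('bolt',b)
E
```

```text
nose [22.67953755  0.44482887] 0.835375735784551 world [0.50912699 0.1056446 ]
F tool [-4.19739331 -0.19503318  0.73036887] [0.48676347 0.10939799 0.01838091]
bolt [0.54479357 0.12920515 0.032     ]
```

apply_moves(
  steps=[-1,0,0,0,0,0,-2.5,0,0,0,0,0,-4,0,-2,0,0,0,-4,0,-5,0,0,0,-4,0,-9,0,0,0],
)

```text
t: 12.88
eef_pos: [0.4464, 0.1147, 0.1079]
eef_rot: [[0.991, -0.137, -0.001], [-0.137, -0.991, 0.0], [-0.001, -0.0, -1.0]]
wrist_force: [1.2, 0.8, -2.3]
gripper_width: 0.105
```

```bash
python3 -c "
from h import *
goto([.54,-.12,.22],-40)"
```

```text
t 12.88 pos [0.4464 0.1147 0.1079] yaw -7.85 F [ 1.16  0.77 -2.28] w 0.105
steps [12.47, 21.97, -11.22, 0.0, 0.04, 32.15]
```

apply_moves(
  steps=[1,1.5,-3,0,0,3,3,5,-7,0,0,8,5,8.5,-11.2,0,0,13,7,12,-11.2,0,0,18,9,15.5,-11.2,0,0,24],
)

```text
t: 13.3
eef_pos: [0.5099, -0.0321, 0.2217]
eef_rot: [[0.848, -0.53, 0.012], [-0.53, -0.848, -0.001], [0.011, -0.005, -1.0]]
wrist_force: [1.8, 0.3, -2.6]
gripper_width: 0.108
```

```bash
python3 -c "
from h import *
goto([.54,-.12,.22],-40)"
```

```text
t 13.3 pos [ 0.5099 -0.0321  0.2217] yaw -32.03 F [ 1.83  0.33 -2.56] w 0.108
steps [7.21, 5.86, 0.21, -0.33, -0.58, 7.98]
```

apply_moves(
  steps=[2.5,2,0.1,0,0,3,5,4,0.2,0,0,6,7.2,5.9,0.2,0,0,8,7.2,5.9,0.2,0,0,8,7.2,5.9,0.2,0,0,8],
)

```text
t: 13.72
eef_pos: [0.538, -0.1204, 0.2154]
eef_rot: [[0.766, -0.643, 0.004], [-0.643, -0.766, 0.0], [0.003, -0.003, -1.0]]
wrist_force: [0.1, 0.1, -2.1]
gripper_width: 0.102
```

```bash
python3 -c "
from h import *
goto([.54,-.12,.22],-40)
import pickle
pickle.dump((optics.camera_info('wrist'),manip.state()),open('i12.pkl','wb'))
snap('wrist','w12',1.5)"
```

```text
t 13.72 pos [ 0.538  -0.1204  0.2154] yaw -40.02 F [ 0.13  0.14 -2.14] w 0.102
steps [0.13, -0.17, -0.46, -0.15, -0.17, -0.02]
```

View pics/w12.png

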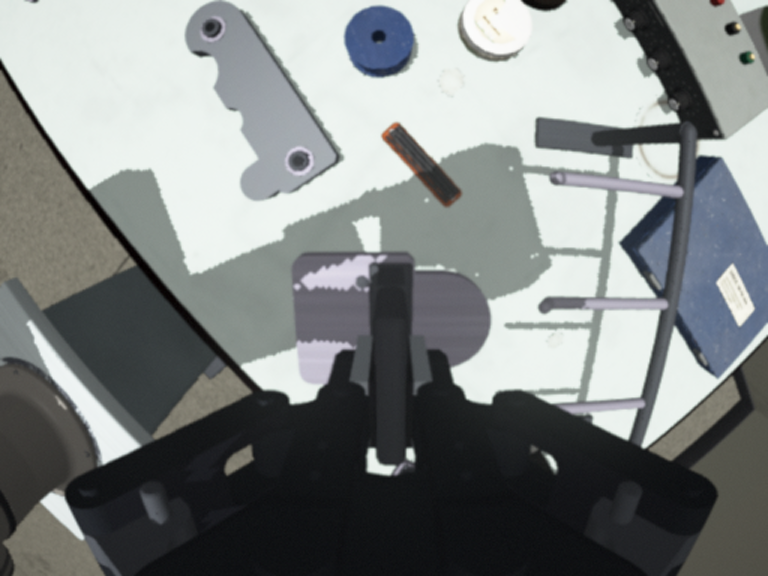

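```bash
cat > rack.py <<'E'
from nose import *
i,s=pickle.load(open('i12.pkl','rb'))
W=lambda u,v,z:onz(i,u/1.5,v/1.5,z,True)[:2]
t1,t2=W(557,178,.163),W(546,305,.163); r1,r2,r3=W(682,190,.150),W(667,303,.150),W(645,403,.150)
print('tips',t1,t2,'roots',r1,r2,r3)
an=lambda d:np.degrees(np.arctan2(d[1],d[0]))
print('ang',an(r1-t1),an(r2-t2),'y',an(t1-t2),an(r1-r3),np.linalg.norm(t1-t2),np.linalg.norm(r1-r3)/2,np.linalg.norm(r1-t1))
# fit rack pose: tips x=-.042, roots x=.049
M=np.array([[-.042,.111],[-.042,.037],[.049,.111],[.049,.037],[.049,-.037]]);O=np.array([t1,t2,r1,r2,r3])
def f(q):
    a=q[2];A=np.array([[np.cos(a),-np.sin(a)],[np.sin(a),np.cos(a)]]);return (O-(q[:2]+M@A.T)).ravel()
q=least_squares(f,[.6,-.24,-.7]).x;print(q[:2],np.degrees(q[2]),np.round(f(q)*1000,1))
a=q[2];A=np.array([[np.cos(a),-np.sin(a)],[np.sin(a),np.cos(a)]])
for k,y in enumerate([.111,.037,-.037,-.111]): print('hook',k+1,q[:2]+A@[0,y],'start -105',q[:2]+A@[-.105,y])
E
python3 rack.py
```

```text
tips [ 0.6460548  -0.12826509] [ 0.60009571 -0.18110615] roots [ 0.717349   -0.18925989] [ 0.66888945 -0.24450496] [ 0.62071034 -0.30065746]
ang -40.548203508713854 -42.6629918571368 y 48.984525174235074 49.0579899367001 0.0700315324449349 0.07373677401382002 0.09382551951233378
[ 0.60716963 -0.23964685] -40.920216044146805 [-2.1 -0.   0.4  3.1  0.4 -1.4  0.5 -0.7  0.8 -1. ]
hook 1 [ 0.67987546 -0.15577277] start -105 [ 0.60053511 -0.08699698]
hook 2 [ 0.63140491 -0.21168883] start -105 [ 0.55206456 -0.14291304]
hook 3 [ 0.58293436 -0.26760488] start -105 [ 0.503594  -0.1988291]
hook 4 [ 0.5344638  -0.32352094] start -105 [ 0.45512345 -0.25474516]
```

```bash
python3 -c "
from h import *
goto([.5985,-.0853,.1435],-40.9)"
```

```text
t 13.77 pos [ 0.5375 -0.1191  0.2155] yaw -39.92 F [-0.34  0.28 -1.79] w 0.106
steps [2.49, -6.49, 7.22, -0.16, -0.12, 0.98]
```

apply_moves(
  steps=[0.8,-2.2,0,0,0,0.5,1.6,-4.4,2,0,0,1,2.5,-6.5,4,0,0,1,2.5,-6.5,6,0,0,1,2.5,-6.5,7.2,0,0,1],
)

```text
t: 14.18
eef_pos: [0.5982, -0.0821, 0.1415]
eef_rot: [[0.759, -0.652, 0.001], [-0.652, -0.759, 0.002], [-0.0, -0.002, -1.0]]
wrist_force: [-0.1, 0.1, -2.7]
gripper_width: 0.109
```

apply_moves(
  steps=[0,0,0,0,0,0,0,0,0,0,0,0,0,0,0,0,0,0],
)

```text
t: 14.43
eef_pos: [0.5989, -0.0841, 0.1452]
eef_rot: [[0.757, -0.654, 0.005], [-0.654, -0.757, 0.0], [0.004, -0.003, -1.0]]
wrist_force: [-0.5, 0.4, -1.8]
gripper_width: 0.103
```

```bash
python3 -c "
from h import *
goto([.5985,-.0853,.1435],-40.9)
goto([.677,-.1533,.1435],-40.9)
snap('wrist','w13',1.5)
snap('scene','s13',3,(260,180,430,380))"
```

```text
t 14.43 pos [ 0.5989 -0.0841  0.1452] yaw -40.82 F [-0.52  0.45 -1.76] w 0.103
steps [0.05, 0.11, 0.17, -0.2, -0.21, 0.08]
t 14.43 pos [ 0.5989 -0.0841  0.1452] yaw -40.82 F [-0.52  0.45 -1.76] w 0.103
steps [10.43, 0.13, 0.21, -0.2, -0.21, 0.08]
```

View pics/w13.png

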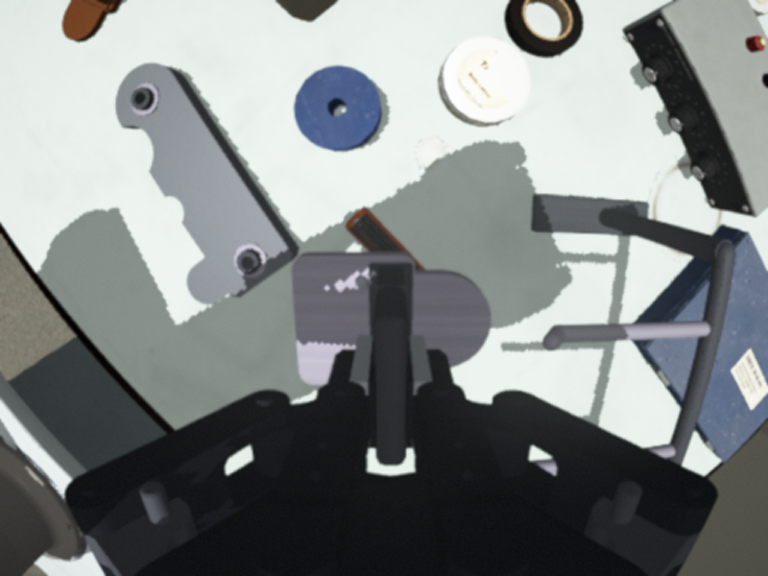

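View pics/s13.png

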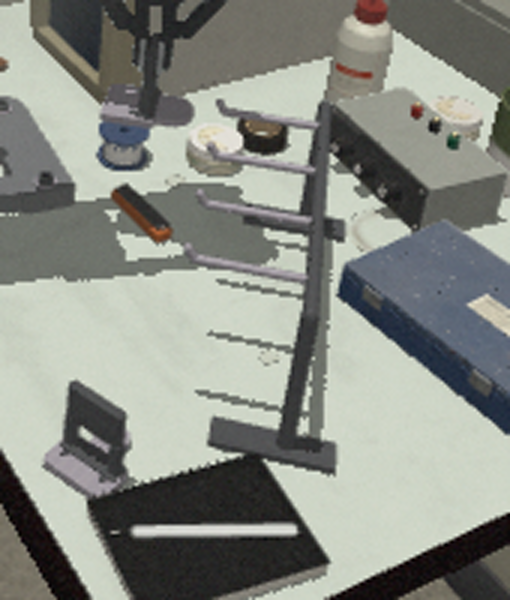

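```bash
python3 - <<'E'
from nose import *
i=optics.camera_info('wrist');s=manip.state();R=s['eef_rot']
for u,v,z in [(555,337,.163),(708,328,.15)]:
    print(R.T@(onz(i,u/1.5,v/1.5,z,True)-s['eef_pos'])*1000)
E
```

```text
[ 65.1565121   -2.81550823 -17.20286664]
[157.77336195   1.74141305  -3.83233982]
```

apply_moves(
  steps=[1,0,0.2,0,0,0,2,0,0.2,0,0,0,3,0,0.2,0,0,0,3,0,0.2,0,0,0,3,0,0.2,0,0,0],
)

```text
t: 14.95
eef_pos: [0.6213, -0.1048, 0.142]
eef_rot: [[0.756, -0.655, 0.003], [-0.655, -0.756, 0.001], [0.002, -0.003, -1.0]]
wrist_force: [0.3, -0.1, -2.9]
gripper_width: 0.111
```

apply_moves(
  steps=[1,0,0,0,0,0,2,0,0,0,0,0,3,0,0,0,0,0,4,0,0,0,0,0,4,0,0,0,0,0],
)

```text
t: 15.37
eef_pos: [0.6519, -0.1313, 0.1419]
eef_rot: [[0.756, -0.655, 0.004], [-0.655, -0.756, 0.0], [0.002, -0.003, -1.0]]
wrist_force: [-0.5, -0.1, -1.7]
gripper_width: 0.105
```

```bash
python3 -c "
from h import *
goto([.677,-.1533,.1431],-40.9)
snap('scene','s14',4,(260,180,430,320))"
```

```text
t 15.37 pos [ 0.6519 -0.1313  0.1419] yaw -40.91 F [-0.49 -0.07 -1.72] w 0.105
steps [3.33, 0.02, -0.11, -0.15, -0.14, -0.01]
```

View pics/s14.png

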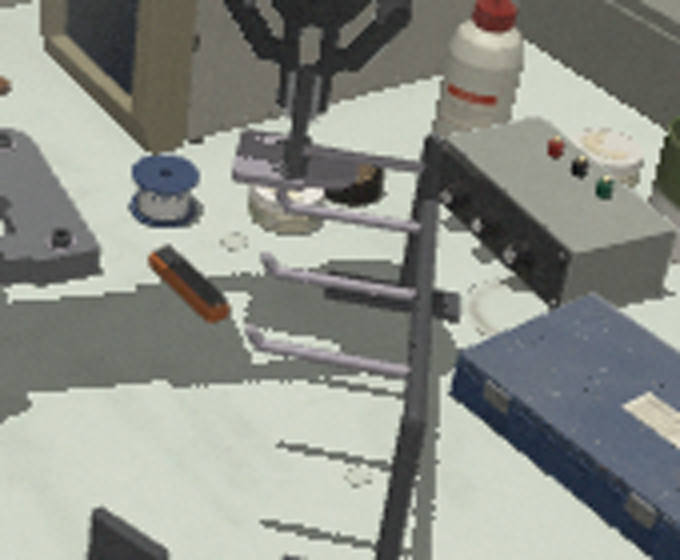

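apply_moves(
  steps=[1,0,0,0,0,0,2,0,0,0,0,0,3.3,0,0,0,0,0,3.3,0,0,0,0,0,3.3,0,0,0,0,0],
)

```text
t: 15.83
eef_pos: [0.6756, -0.1515, 0.1417]
eef_rot: [[0.756, -0.654, 0.002], [-0.654, -0.756, 0.001], [0.0, -0.002, -1.0]]
wrist_force: [-0.8, -0.2, -2.6]
gripper_width: 0.103
```

```bash
python3 -c "
from h import *
goto([.677,-.1533,.1256],-40.9)
snap('scene','s15',4,(260,180,430,320))
snap('wrist','w15',1.5)"
```

```text
t 15.83 pos [ 0.6756 -0.1515  0.1417] yaw -40.87 F [-0.79 -0.25 -2.56] w 0.103
steps [0.22, 0.05, 1.61, -0.13, -0.02, 0.03]
```

View pics/s15.png

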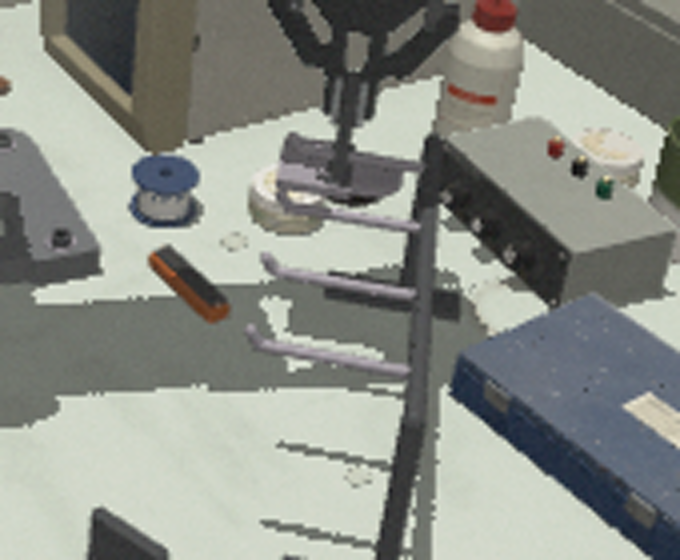

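View pics/w15.png

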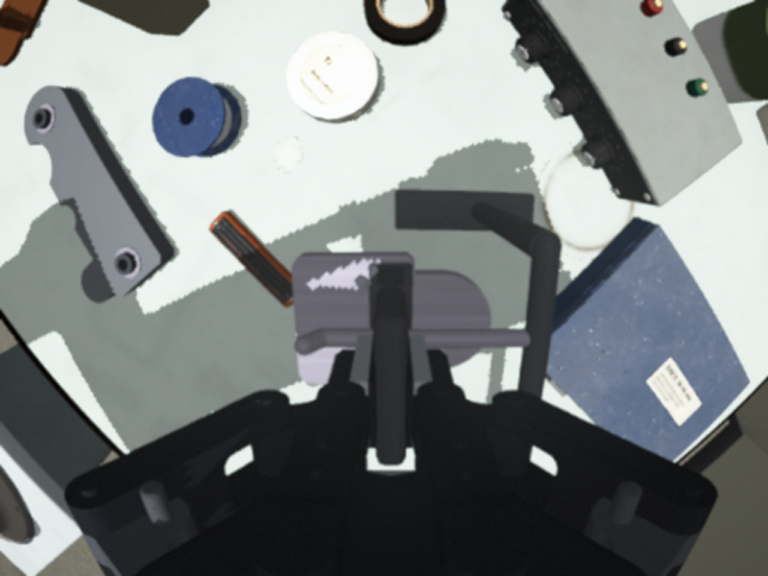

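apply_moves(
  steps=[0,0,0.4,0,0,0,0,0,0.8,0,0,0,0,0,1.2,0,0,0,0,0,1.4,0,0,0,0,0,1.4,0,0,0],
)

```text
t: 16.35
eef_pos: [0.6756, -0.1517, 0.1269]
eef_rot: [[0.756, -0.654, 0.001], [-0.654, -0.756, 0.001], [-0.0, -0.002, -1.0]]
wrist_force: [-0.2, -0.3, -2.7]
gripper_width: 0.107
```

apply_moves(
  steps=[0,0,0.1,0,0,0,0,0,0.2,0,0,0,0,0,0.2,0,0,0],
)

```text
t: 16.6
eef_pos: [0.6762, -0.1519, 0.1259]
eef_rot: [[0.756, -0.654, 0.003], [-0.654, -0.756, 0.001], [0.001, -0.002, -1.0]]
wrist_force: [-0.1, 0.7, -2.5]
gripper_width: 0.102
```

apply_moves(
  steps=[0,0,0.1,0,0,0,0,0,0.2,0,0,0,0,0,0.2,0,0,0,0,0,0.2,0,0,0],
)

```text
t: 16.93
eef_pos: [0.6764, -0.152, 0.1254]
eef_rot: [[0.756, -0.654, 0.004], [-0.654, -0.756, 0.0], [0.003, -0.003, -1.0]]
wrist_force: [-2.7, 2.1, 5.5]
gripper_width: 0.107
```

apply_moves(
  steps=[0,0,0,0,0,0,0,0,0,0,0,0,0,0,0,0,0,0,0,0,0,0,0,0],
  gripper=0.6,
)

```text
t: 17.27
eef_pos: [0.6762, -0.1519, 0.1237]
eef_rot: [[0.756, -0.654, 0.003], [-0.654, -0.756, 0.001], [0.001, -0.002, -1.0]]
wrist_force: [0.8, -0.1, 0.9]
gripper_width: 0.401
```

apply_moves(
  steps=[0,0,-1,0,0,0,0,0,-3,0,0,0,0,0,-6,0,0,0,0,0,-9,0,0,0,0,0,-9,0,0,0],
)

```text
t: 17.68
eef_pos: [0.6787, -0.1529, 0.2223]
eef_rot: [[0.756, -0.654, 0.015], [-0.654, -0.756, -0.003], [0.013, -0.007, -1.0]]
wrist_force: [0.7, -0.3, 1.8]
gripper_width: 0.398
```

```bash
python3 -c "
from h import *
goto([.42,.36,.22],30)
snap('scene','s16',4,(260,150,430,300))
snap('wrist','w16',1.5)"
```

```text
t 17.68 pos [ 0.6787 -0.1529  0.2223] yaw -40.87 F [ 0.69 -0.3   1.75] w 0.398
steps [-53.12, -21.87, -0.31, 0.11, -0.9, -70.86]
```

View pics/s16.png

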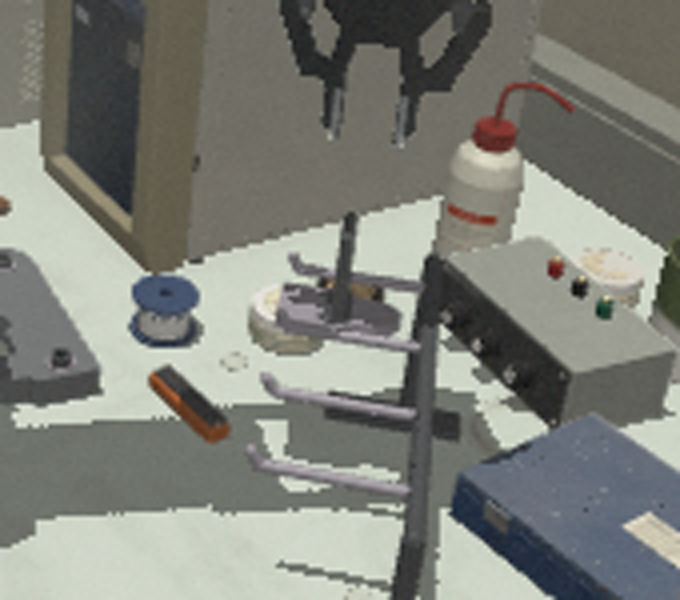

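View pics/w16.png

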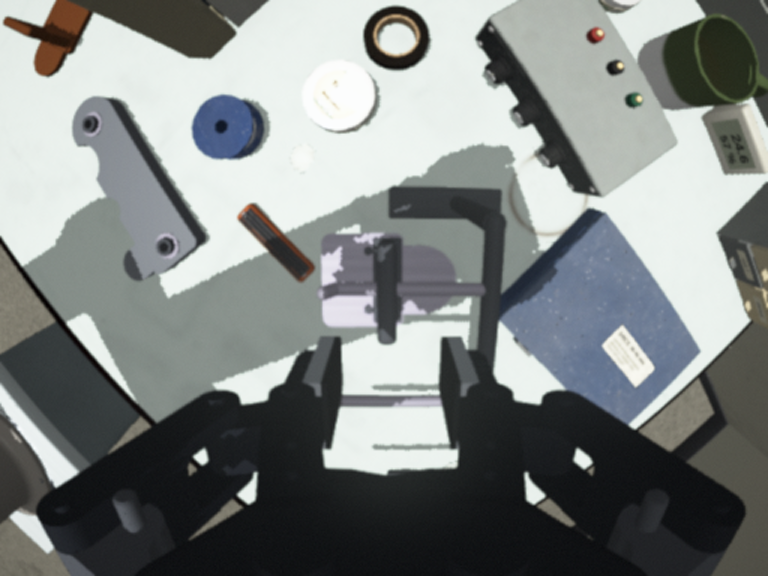

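apply_moves(
  steps=[-4,0.5,-1,0,0,0,-8,1,-1,0,0,-7,-27.3,3.4,-1,0,0,-35,-27.3,3.4,-1,0,0,-35,-27.3,3.4,-1,0,0,-35],
  gripper=0,
)

```text
t: 18.2
eef_pos: [0.5024, -0.0367, 0.2222]
eef_rot: [[0.978, -0.209, 0.0], [-0.209, -0.978, 0.002], [-0.0, -0.002, -1.0]]
wrist_force: [-1.0, 0.6, -0.7]
gripper_width: 0.998
```

```bash
python3 -c "
from h import *
goto([.41,.30,.2],25)"
```

```text
t 18.2 pos [ 0.5024 -0.0367  0.2222] yaw -12.05 F [-0.97  0.63 -0.73] w 0.998
steps [-16.06, -30.99, 2.27, -0.09, -0.02, -37.05]
```

apply_moves(
  steps=[-16,-31,2.2,0,0,-37,-16,-31,2.2,0,0,-37,-16,-31,2.2,0,0,-37,-16,-31,2.2,0,0,-37,-16,-31,2.2,0,0,-37],
)

```text
t: 18.62
eef_pos: [0.4499, 0.1647, 0.2097]
eef_rot: [[0.915, 0.403, 0.001], [0.403, -0.915, 0.001], [0.001, -0.0, -1.0]]
wrist_force: [1.0, 0.6, 0.2]
gripper_width: 0.996
```

```bash
python3 -c "
from h import *
goto([.42,.37,.2],25)"
```

```text
t 18.62 pos [0.4499 0.1647 0.2097] yaw 23.76 F [0.96 0.57 0.25] w 0.996
steps [5.54, -20.0, 0.98, -0.01, -0.07, -1.24]
```

apply_moves(
  steps=[5.5,-20,1,0,0,-1.2,5.5,-20,1,0,0,-1.2,5.5,-20,1,0,0,-1.2,5.5,-20,1,0,0,-1.2,5.5,-20,1,0,0,-1.2],
)

```text
t: 19.03
eef_pos: [0.421, 0.3703, 0.1995]
eef_rot: [[0.909, 0.417, 0.001], [0.417, -0.909, -0.0], [0.001, 0.001, -1.0]]
wrist_force: [1.7, -0.8, 1.1]
gripper_width: 0.997
```

apply_moves(
  steps=[0,0,0,0,0,0,0,0,0,0,0,0,0,0,0,0,0,0],
)

```text
t: 19.28
eef_pos: [0.4219, 0.368, 0.1996]
eef_rot: [[0.909, 0.417, 0.001], [0.417, -0.909, -0.001], [0.0, 0.001, -1.0]]
wrist_force: [-0.4, -0.6, -0.2]
gripper_width: 0.998
```

```bash
python3 -c "
from h import *
goto([.42,.37,.2],25)
import pickle
pickle.dump((optics.camera_info('wrist'),manip.state()),open('i17.pkl','wb'))
snap('wrist','w17',3,(140,80,390,280))"
```

```text
t 19.28 pos [0.4219 0.368  0.1996] yaw 24.67 F [-0.45 -0.57 -0.19] w 0.998
steps [-0.08, -0.26, -0.04, 0.07, -0.02, -0.33]
```

View pics/w17.png

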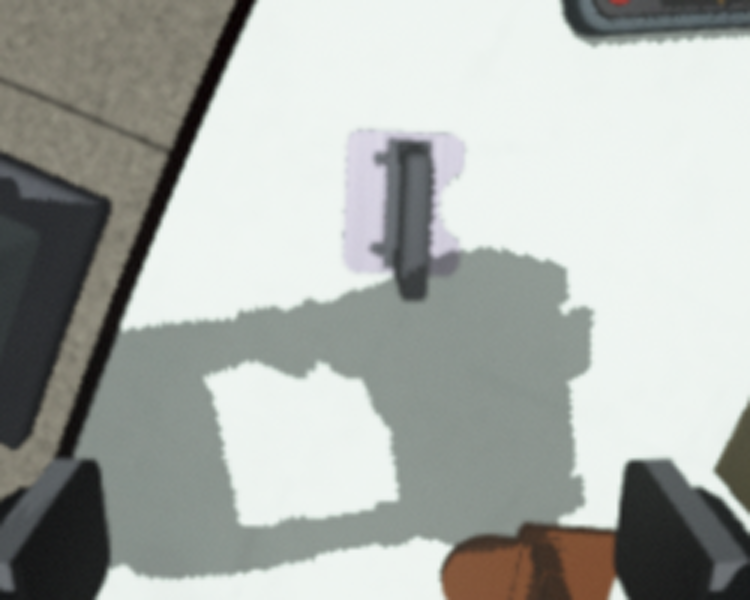

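```bash
python3 - <<'E'
from nose import *
i,s=pickle.load(open('i17.pkl','rb'));R=s['eef_rot'];p0=s['eef_pos']
f=lambda u,v,z:(R.T@(onz(i,140+u/3,80+v/3,z,True)-p0))[:2]*1000
for n,u,v,z in [('rearT',347,150,.008),('rearB',344,255,.008),('topL',365,129,.008),('topR',450,131,.008),('botL',360,273,.008),('botR',450,274,.008),('prT',465,150,.008),('prB',461,258,.008),('hollow',432,203,.008),('tabtopend L',399,299,.074),('tabtopend R',427,298,.074)]: print(n,np.round(f(u,v,z),1))
E
```

```text
rearT [ -4.7 -42.3]
rearB [-6.1  1.4]
topL [  2.6 -51. ]
topR [ 37.3 -50.4]
botL [0.6 9.1]
botR [38.4  9.4]
prT [ 43.6 -42.7]
prB [42.8  2.6]
hollow [ 30.3 -20.5]
tabtopend L [14.1  4.5]
tabtopend R [23.8  4.1]
```

apply_moves(
  steps=[1,-1,3,0,0,1.3,2,-2.1,7,0,0,1.3,2,-2.1,11,0,0,1.3,2,-2.1,11,0,0,1.3,2,-2.1,11,0,0,1.3],
)

```text
t: 19.75
eef_pos: [0.4316, 0.3939, 0.0896]
eef_rot: [[0.919, 0.394, -0.001], [0.394, -0.919, -0.002], [-0.002, 0.002, -1.0]]
wrist_force: [-0.3, -0.3, -0.1]
gripper_width: 1.002
```

```bash
python3 -c "
from h import *
s=manip.state();goto([*s['eef_pos'][:2],.0136],23.4)
snap('wrist','w18',2,(130,80,400,320))"
```

```text
t 19.75 pos [0.4316 0.3939 0.0896] yaw 23.22 F [-0.32 -0.26 -0.05] w 1.002
steps [0.02, -0.01, 7.6, 0.09, 0.13, -0.18]
```

View pics/w18.png

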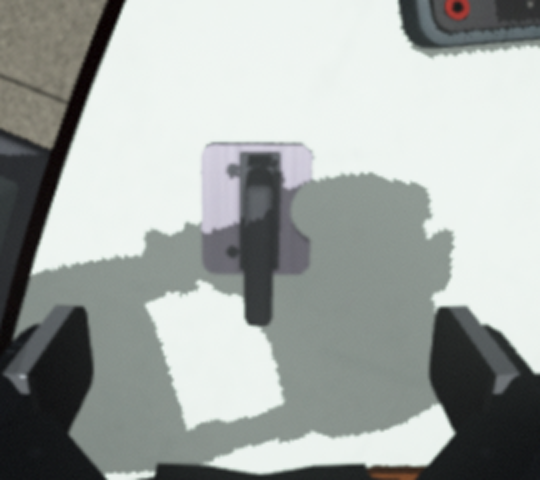

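apply_moves(
  steps=[0,0,3,0,0,0,0,0,6,0,0,0,0,0,7.6,0,0,0,0,0,7.6,0,0,0,0,0,7.6,0,0,0],
)

```text
t: 20.22
eef_pos: [0.4339, 0.3965, 0.0172]
eef_rot: [[0.919, 0.395, 0.005], [0.395, -0.919, 0.003], [0.006, -0.0, -1.0]]
wrist_force: [0.1, 0.2, 0.4]
gripper_width: 0.999
```

apply_moves(
  steps=[0,0,0,0,0,0,0,0,0,0,0,0,0,0,0,0,0,0,0,0,0,0,0,0,0,0,0,0,0,0],
  gripper=1,
  force=60,
)

```text
t: 20.63
eef_pos: [0.4327, 0.3964, 0.0154]
eef_rot: [[0.918, 0.396, 0.004], [0.396, -0.918, 0.002], [0.004, -0.0, -1.0]]
wrist_force: [-0.5, -0.4, -0.0]
gripper_width: 0.298
```

apply_moves(
  steps=[0,0,0,0,0,0,0,0,0,0,0,0,0,0,0,0,0,0,0,0,0,0,0,0,0,0,0,0,0,0],
)

```text
t: 21.05
eef_pos: [0.4322, 0.3961, 0.0145]
eef_rot: [[0.918, 0.396, 0.002], [0.396, -0.918, 0.001], [0.002, 0.0, -1.0]]
wrist_force: [-0.7, -0.1, -1.6]
gripper_width: 0.108
```

apply_moves(
  steps=[0,0,-1,0,0,0,0,0,-3,0,0,0,0,0,-6,0,0,0,0,0,-6,0,0,0,0,0,-6,0,0,0],
)

```text
t: 21.47
eef_pos: [0.4334, 0.3969, 0.0769]
eef_rot: [[0.918, 0.396, 0.006], [0.396, -0.918, 0.003], [0.007, -0.001, -1.0]]
wrist_force: [0.4, -0.5, -2.2]
gripper_width: 0.106
```

```bash
python3 -c "
from h import *
goto([.415,.01,.075],-7.7)"
```

```text
t 21.47 pos [0.4334 0.3969 0.0769] yaw 23.33 F [ 0.37 -0.54 -2.16] w 0.106
steps [-17.01, 34.8, 0.05, -0.15, -0.39, 31.03]
```

apply_moves(
  steps=[-1.2,2.5,0,0,0,2,-3,6,0,0,0,6,-4.6,9.4,0,0,0,10,-6.2,12.8,0,0,0,14,-8,16.3,0,0,0,18],
)

```text
t: 21.88
eef_pos: [0.4223, 0.2131, 0.0737]
eef_rot: [[0.996, 0.09, 0.001], [0.09, -0.996, 0.0], [0.001, -0.0, -1.0]]
wrist_force: [0.5, -0.3, -2.1]
gripper_width: 0.109
```

apply_moves(
  steps=[-0.9,3,0,0,0,3,-2,7,0,0,0,6,-3,10.5,0,0,0,9,-4,13.8,0,0,0,12,-4.5,16,0,0,0,13],
)

```text
t: 22.3
eef_pos: [0.3912, 0.049, 0.0736]
eef_rot: [[0.991, -0.137, -0.0], [-0.137, -0.991, 0.001], [-0.0, -0.001, -1.0]]
wrist_force: [0.5, 0.6, -3.3]
gripper_width: 0.105
```

```bash
python3 -c "
from h import *
goto([.4186,.0048,.035],-7.7)"
```

```text
t 22.3 pos [0.3912 0.049  0.0736] yaw -7.89 F [ 0.49  0.6  -3.31] w 0.105
steps [3.32, 4.01, 3.86, -0.03, 0.01, -0.19]
```

apply_moves(
  steps=[1,1.5,1,0,0,0,2.2,3,2.5,0,0,0,3.3,4,3.8,0,0,0,3.3,4,4.8,0,0,0,3.3,4,5.3,0,0,0],
)

```text
t: 22.72
eef_pos: [0.4198, 0.0067, 0.0197]
eef_rot: [[0.991, -0.135, -0.001], [-0.135, -0.991, 0.001], [-0.001, -0.001, -1.0]]
wrist_force: [-1.0, -0.1, -1.9]
gripper_width: 0.109
```

apply_moves(
  steps=[0,0,0,0,0,0,0,0,0,0,0,0,0,0,0,0,0,0],
)

```text
t: 22.97
eef_pos: [0.4208, 0.0076, 0.0216]
eef_rot: [[0.991, -0.133, 0.003], [-0.133, -0.991, 0.001], [0.003, -0.001, -1.0]]
wrist_force: [-0.6, -0.0, -2.0]
gripper_width: 0.107
```

```bash
python3 -c "
from h import *
goto([.4583,-.0006,.019],-7.7)
import pickle
pickle.dump((optics.camera_info('wrist'),manip.state()),open('i19.pkl','wb'))
snap('wrist','w19',3,(190,100,440,300))"
```

```text
t 22.97 pos [0.4208 0.0076 0.0216] yaw -7.63 F [-0.58 -0.05 -1.99] w 0.107
steps [3.83, 0.32, 0.27, -0.07, -0.15, 0.07]
```

View pics/w19.png

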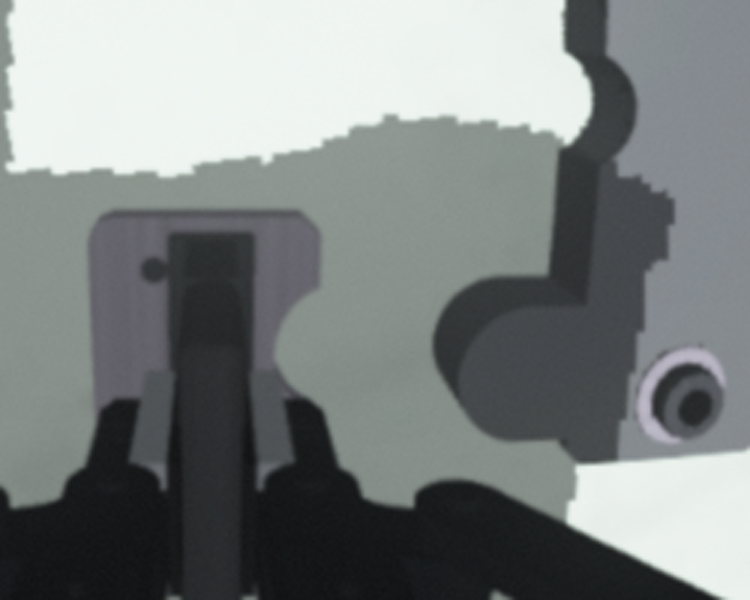

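```bash
python3 - <<'E'
from nose import *
i,s=pickle.load(open('i19.pkl','rb'));R=s['eef_rot'];p0=s['eef_pos'];o=(190,100)
T=worldpts(i,[(520,305),(490,316),(470,340),(460,372),(468,402),(488,430),(512,440)],3,o,.024)
B=worldpts(i,[(495,277),(460,295),(438,325),(434,350),(443,378)],3,o,0)
for n,P in (('top',T),('base',B)):
    q,f=circ2(P,.016,np.array([.488,-.0046]));print(n,q,'in tool',(R.T@np.r_[q-p0[:2],0])[:2]*1000,'res',f.std()*1000)
N=leafpts(i,s,[(318,291),(297,303),(280,328),(274,352),(282,380),(296,396)],3,o,.0065)
q,f=circ2(N,.016,np.array([.03,0]));print('hollow',q*1000,f.std()*1000)
L=leafpts(i,s,[(205,211),(91,300),(320,240)],3,o,.0065);print(L*1000)
E
```

```text
top [ 0.48926274 -0.00424667] in tool [69.4721386  2.6885791] res 0.48526404716128274
base [ 0.48929722 -0.00589785] in tool [69.72544526  4.32057909] res 0.1440254203911483
hollow [30.45287784  0.55751623] 0.3503683921692566
[[ -0.83286429 -30.30818368]
 [-25.15060375 -11.0483933 ]
 [ 23.17377143 -24.18533687]]
```

apply_moves(
  steps=[0.7,0.3,0.2,0,0,0,1.4,0.3,0.2,0,0,0,2.1,0.3,0.2,0,0,0,2.8,0.3,0.2,0,0,0,3.4,0.3,0.2,0,0,0],
)

```text
t: 23.43
eef_pos: [0.4555, -0.0005, 0.0195]
eef_rot: [[0.991, -0.134, 0.003], [-0.134, -0.991, 0.001], [0.003, -0.001, -1.0]]
wrist_force: [0.1, 1.0, -2.0]
gripper_width: 0.103
```

apply_moves(
  steps=[0,0,0,0,0,0,0,0,0,0,0,0,0.1,0,0,0,0,0,0.2,0,0,0,0,0,0.2,0,0,0,0,0],
)

```text
t: 23.85
eef_pos: [0.4561, -0.0005, 0.0194]
eef_rot: [[0.991, -0.133, 0.003], [-0.133, -0.991, 0.001], [0.003, -0.001, -1.0]]
wrist_force: [-0.4, 0.2, -2.3]
gripper_width: 0.103
```

apply_moves(
  steps=[0.05,0,0,0,0,0,0.1,0,0,0,0,0,0.1,0,0,0,0,0,0.1,0,0,0,0,0],
)

```text
t: 24.18
eef_pos: [0.4571, -0.0007, 0.0194]
eef_rot: [[0.991, -0.134, 0.003], [-0.134, -0.991, 0.001], [0.003, -0.001, -1.0]]
wrist_force: [-0.4, -0.2, -2.1]
gripper_width: 0.105
```

apply_moves(
  steps=[0.05,0,0,0,0,0,0.1,0,0,0,0,0,0.1,0,0,0,0,0,0.1,0,0,0,0,0],
)

```text
t: 24.52
eef_pos: [0.4581, -0.0008, 0.0194]
eef_rot: [[0.991, -0.133, 0.003], [-0.133, -0.991, 0.001], [0.002, -0.001, -1.0]]
wrist_force: [-0.7, 0.3, -1.7]
gripper_width: 0.107
```

apply_moves(
  steps=[0.05,0,0,0,0,0,0.1,0,0,0,0,0,0.1,0,0,0,0,0,0.1,0,0,0,0,0],
)

```text
t: 24.85
eef_pos: [0.4591, -0.0009, 0.0194]
eef_rot: [[0.991, -0.133, 0.003], [-0.133, -0.991, 0.001], [0.002, -0.001, -1.0]]
wrist_force: [-0.5, 0.5, -1.5]
gripper_width: 0.105
```

apply_moves(
  steps=[0.05,0,0,0,0,0,0.1,0,0,0,0,0,0.1,0,0,0,0,0,0.1,0,0,0,0,0],
)

```text
t: 25.18
eef_pos: [0.4594, -0.0009, 0.0192]
eef_rot: [[0.991, -0.133, 0.001], [-0.133, -0.991, 0.001], [0.001, -0.001, -1.0]]
wrist_force: [-2.8, 1.6, -0.4]
gripper_width: 0.104
```

apply_moves(
  steps=[0.04,-0.04,0,0,0,0,0.04,-0.04,0,0,0,0,0.04,-0.04,0,0,0,0,0.04,-0.04,0,0,0,0,0.04,-0.04,0,0,0,0],
)

```text
t: 25.6
eef_pos: [0.4595, -0.0006, 0.0192]
eef_rot: [[0.991, -0.133, 0.001], [-0.133, -0.991, 0.001], [0.0, -0.001, -1.0]]
wrist_force: [-5.5, 0.2, -0.7]
gripper_width: 0.102
```

apply_moves(
  steps=[0,0,0,0,0,0,0,0,0,0,0,0,0,0,0,0,0,0,0,0,0,0,0,0,0,0,0,0,0,0],
)

```text
t: 26.02
eef_pos: [0.4596, -0.0006, 0.0192]
eef_rot: [[0.991, -0.133, 0.001], [-0.133, -0.991, 0.001], [0.0, -0.001, -1.0]]
wrist_force: [-5.5, 0.7, 0.1]
gripper_width: 0.108
```

apply_moves(
  steps=[0,0,0,0,0,0,0,0,0,0,0,0,0,0,0,0,0,0,0,0,0,0,0,0,0,0,0,0,0,0],
)

```text
t: 26.43
eef_pos: [0.4596, -0.0006, 0.0192]
eef_rot: [[0.991, -0.133, 0.001], [-0.133, -0.991, 0.001], [0.0, -0.001, -1.0]]
wrist_force: [-5.5, -0.1, -0.0]
gripper_width: 0.104
```

```bash
python3 -c "
from h import *
s=manip.state();print('F tool',s['eef_rot'].T@s['wrist_force'],s['eef_pos'])
import pickle
pickle.dump((optics.camera_info('wrist'),manip.state()),open('i20.pkl','wb'))
snap('wrist','w20',3,(190,100,440,300))"
```

```text
F tool [-5.43738902  0.8677132   0.0163979 ] [ 0.45956974 -0.00064045  0.01917924]
```

View pics/w20.png

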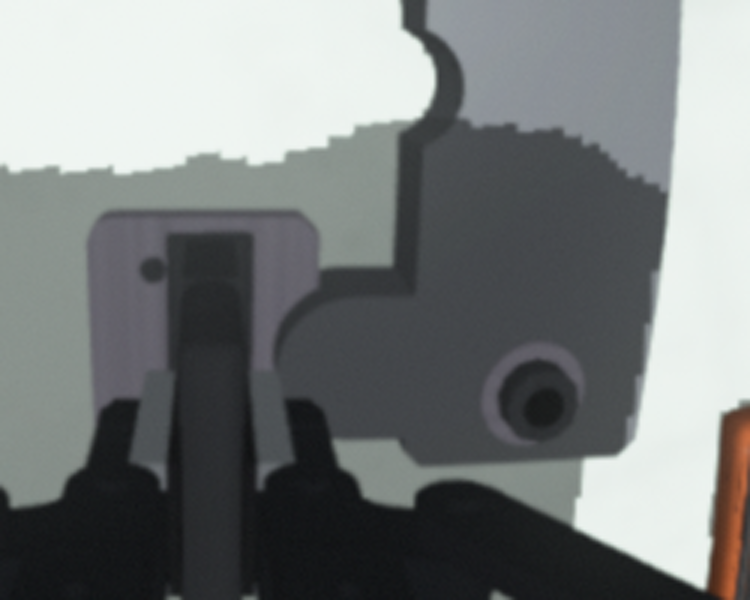

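apply_moves(
  steps=[0,0,0,0,0,0,0,0,0,0,0,0,0,0,0,0,0,0,0,0,0,0,0,0,0,0,0,0,0,0],
)

```text
t: 26.9
eef_pos: [0.4595, -0.0007, 0.0192]
eef_rot: [[0.991, -0.133, 0.001], [-0.133, -0.991, 0.001], [0.0, -0.001, -1.0]]
wrist_force: [-5.3, 0.4, 0.5]
gripper_width: 0.1
```

apply_moves(
  steps=[-1,0,0,0,0,0,-3,0,0,0,0,0,-4.5,0,-3,0,0,0,-4.5,0,-7,0,0,0,-4.5,0,-10,0,0,0],
)

```text
t: 27.32
eef_pos: [0.4162, 0.0051, 0.1215]
eef_rot: [[0.991, -0.134, 0.005], [-0.134, -0.991, 0.0], [0.005, -0.001, -1.0]]
wrist_force: [2.5, -0.4, -1.6]
gripper_width: 0.102
```

```bash
python3 -c "
from h import *
goto([.54,-.1324,.2],-40.9)"
```

```text
t 27.32 pos [0.4162 0.0051 0.1215] yaw -7.67 F [ 2.48 -0.37 -1.59] w 0.102
steps [14.14, 11.97, -7.79, -0.15, -0.26, 33.23]
```

apply_moves(
  steps=[1,1,-3,0,0,4,3,3,-6,0,0,10,6,5.5,-7.8,0,0,16,9,8,-7.8,0,0,22,12,10.2,-7.8,0,0,28],
)

```text
t: 27.73
eef_pos: [0.5238, -0.1144, 0.2]
eef_rot: [[0.809, -0.587, 0.01], [-0.587, -0.809, -0.002], [0.009, -0.004, -1.0]]
wrist_force: [0.7, 0.9, -1.6]
gripper_width: 0.105
```

```bash
python3 -c "
from h import *
goto([.5505,-.1415,.1475],-40.9)"
```

```text
t 27.73 pos [ 0.5238 -0.1144  0.2   ] yaw -35.97 F [ 0.65  0.95 -1.59] w 0.105
steps [3.7, 0.64, 5.28, -0.26, -0.5, 4.93]
```

apply_moves(
  steps=[1,0.2,0,0,0,2,2,0.4,1.5,0,0,4,3,0.6,3,0,0,5,3.5,0.6,4.4,0,0,5,3.5,0.6,5.2,0,0,5],
)

```text
t: 28.15
eef_pos: [0.5467, -0.1382, 0.1439]
eef_rot: [[0.758, -0.652, 0.003], [-0.652, -0.758, 0.001], [0.002, -0.003, -1.0]]
wrist_force: [0.3, 0.4, -1.5]
gripper_width: 0.101
```

apply_moves(
  steps=[0,0,0,0,0,0,0,0,0,0,0,0,0,0,0,0,0,0],
)

```text
t: 28.4
eef_pos: [0.5464, -0.1372, 0.1466]
eef_rot: [[0.759, -0.651, 0.005], [-0.651, -0.759, 0.0], [0.003, -0.003, -1.0]]
wrist_force: [-0.0, -0.6, -2.5]
gripper_width: 0.105
```

```bash
python3 -c "
from h import *
goto([.6285,-.209,.144],-40.9)
import pickle
pickle.dump((optics.camera_info('wrist'),manip.state()),open('i21.pkl','wb'))
snap('wrist','w21',1.5)"
```

```text
t 28.4 pos [ 0.5464 -0.1372  0.1466] yaw -40.65 F [-0.01 -0.64 -2.46] w 0.105
steps [10.91, 0.1, 0.29, -0.18, -0.19, 0.25]
```

View pics/w21.png

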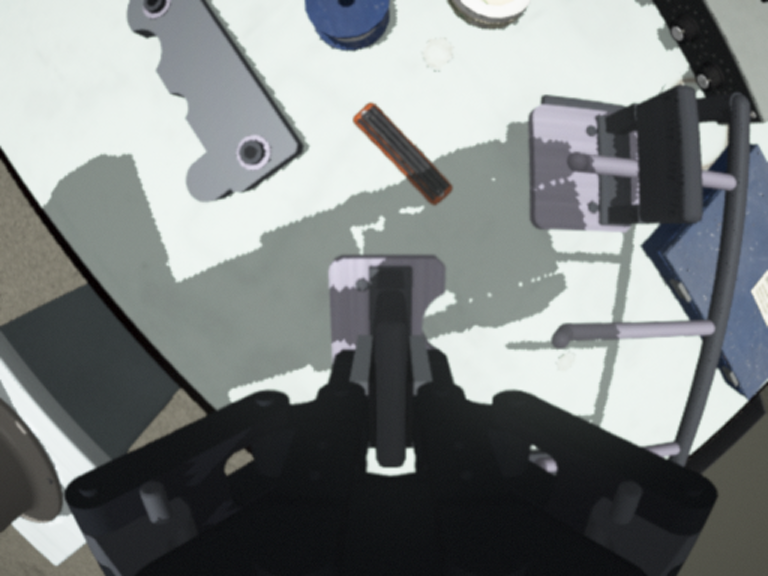

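apply_moves(
  steps=[1,0.1,0.2,0,0,0.2,2,0.1,0.2,0,0,0.2,3,0.1,0.2,0,0,0.2,4,0.1,0.2,0,0,0.2,5,0.1,0.2,0,0,0.2],
)

```text
t: 28.87
eef_pos: [0.5843, -0.1714, 0.1442]
eef_rot: [[0.756, -0.654, 0.004], [-0.654, -0.756, 0.0], [0.003, -0.003, -1.0]]
wrist_force: [-0.6, -0.8, -1.7]
gripper_width: 0.104
```

apply_moves(
  steps=[1,0,0,0,0,0,2,0,0,0,0,0,3,0,0,0,0,0,3,0,0,0,0,0,3,0,0,0,0,0],
)

```text
t: 29.28
eef_pos: [0.6061, -0.1906, 0.1437]
eef_rot: [[0.756, -0.655, 0.003], [-0.655, -0.756, 0.001], [0.002, -0.003, -1.0]]
wrist_force: [0.2, -0.6, -2.7]
gripper_width: 0.104
```

```bash
python3 -c "
from h import *
goto([.6285,-.209,.144],-40.9)
snap('wrist','w22',1.5)"
```

```text
t 29.28 pos [ 0.6061 -0.1906  0.1437] yaw -40.9 F [ 0.19 -0.57 -2.7 ] w 0.104
steps [2.89, -0.07, -0.03, -0.15, -0.11, 0.0]
```

View pics/w22.png

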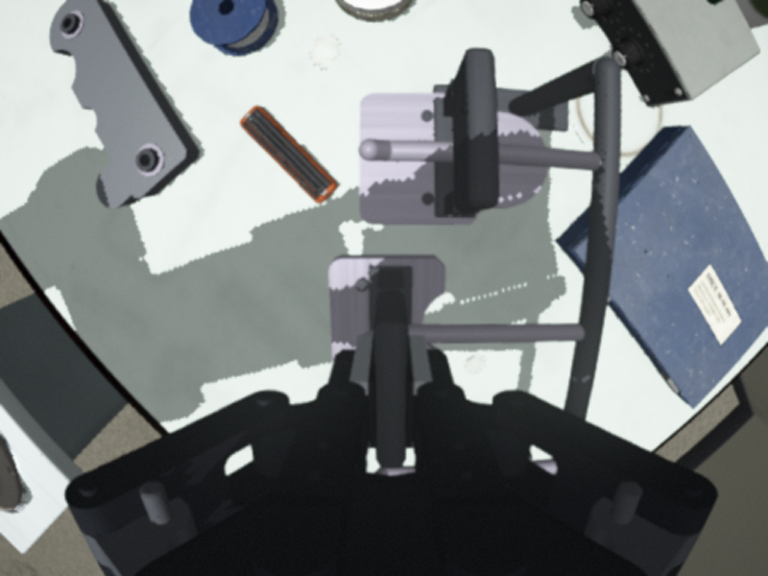

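apply_moves(
  steps=[1,0,0,0,0,0,2,0,0,0,0,0,2.9,0,0,0,0,0,2.9,0,0,0,0,0,2.9,0,0,0,0,0],
)

```text
t: 29.75
eef_pos: [0.6274, -0.2088, 0.1436]
eef_rot: [[0.756, -0.654, 0.002], [-0.654, -0.756, 0.001], [0.001, -0.002, -1.0]]
wrist_force: [-0.7, 0.2, -1.5]
gripper_width: 0.105
```

apply_moves(
  steps=[0,0,0.4,0,0,0,0,0,0.8,0,0,0,0,0,1.2,0,0,0,0,0,1.4,0,0,0,0,0,1.4,0,0,0],
)

```text
t: 30.17
eef_pos: [0.6273, -0.2088, 0.1288]
eef_rot: [[0.756, -0.654, 0.001], [-0.654, -0.756, 0.002], [-0.0, -0.002, -1.0]]
wrist_force: [-0.2, 0.1, -2.2]
gripper_width: 0.104
```

apply_moves(
  steps=[0,0,0.1,0,0,0,0,0,0.2,0,0,0,0,0,0.2,0,0,0,0,0,0.2,0,0,0],
)

```text
t: 30.5
eef_pos: [0.6278, -0.2092, 0.1277]
eef_rot: [[0.756, -0.654, 0.003], [-0.654, -0.756, 0.001], [0.001, -0.002, -1.0]]
wrist_force: [0.2, -0.6, -1.3]
gripper_width: 0.107
```

apply_moves(
  steps=[0,0,0.1,0,0,0,0,0,0.2,0,0,0,0,0,0.2,0,0,0,0,0,0.2,0,0,0],
)

```text
t: 30.83
eef_pos: [0.628, -0.2092, 0.1262]
eef_rot: [[0.756, -0.654, 0.003], [-0.654, -0.756, 0.001], [0.002, -0.003, -1.0]]
wrist_force: [-1.1, 0.8, 2.1]
gripper_width: 0.1
```

Contact with the rod, so I'll release.

apply_moves(
  steps=[0,0,0.05,0,0,0,0,0,0.05,0,0,0,0,0,0.05,0,0,0,0,0,0.05,0,0,0],
  gripper=0.6,
)

```text
t: 31.17
eef_pos: [0.6278, -0.2091, 0.125]
eef_rot: [[0.756, -0.654, 0.003], [-0.654, -0.756, 0.001], [0.001, -0.002, -1.0]]
wrist_force: [0.1, 0.3, -0.5]
gripper_width: 0.398
```

apply_moves(
  steps=[0,0,-1,0,0,0,0,0,-3,0,0,0,0,0,-6,0,0,0,0,0,-9,0,0,0,0,0,-9,0,0,0],
)

```text
t: 31.58
eef_pos: [0.6302, -0.2104, 0.2233]
eef_rot: [[0.756, -0.654, 0.014], [-0.654, -0.756, -0.004], [0.013, -0.006, -1.0]]
wrist_force: [1.5, -0.2, 1.3]
gripper_width: 0.396
```

```bash
python3 -c "
from h import *
goto([.40,-.28,.2],20)
snap('scene','s23',3,(200,150,430,350))
snap('wrist','w23',1.5)"
```

```text
t 31.58 pos [ 0.6302 -0.2104  0.2233] yaw -40.87 F [ 1.5  -0.16  1.29] w 0.396
steps [-12.89, 20.34, 2.04, 0.11, -0.87, -60.86]
```

View pics/s23.png

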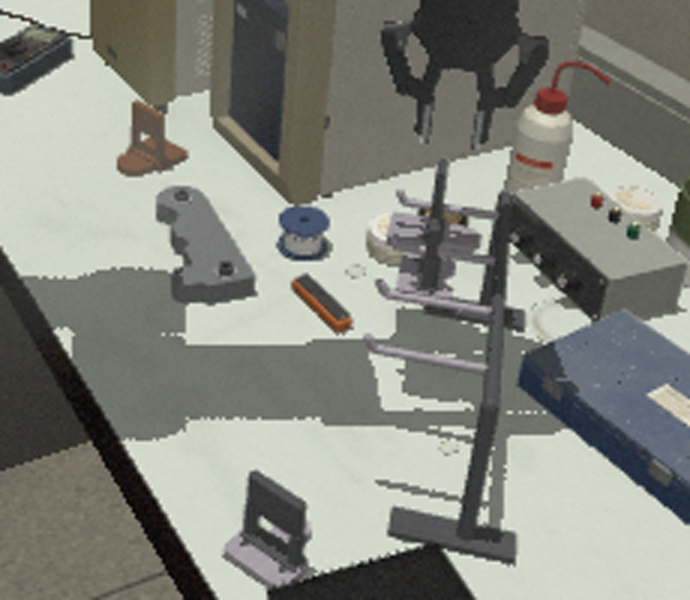

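View pics/w23.png

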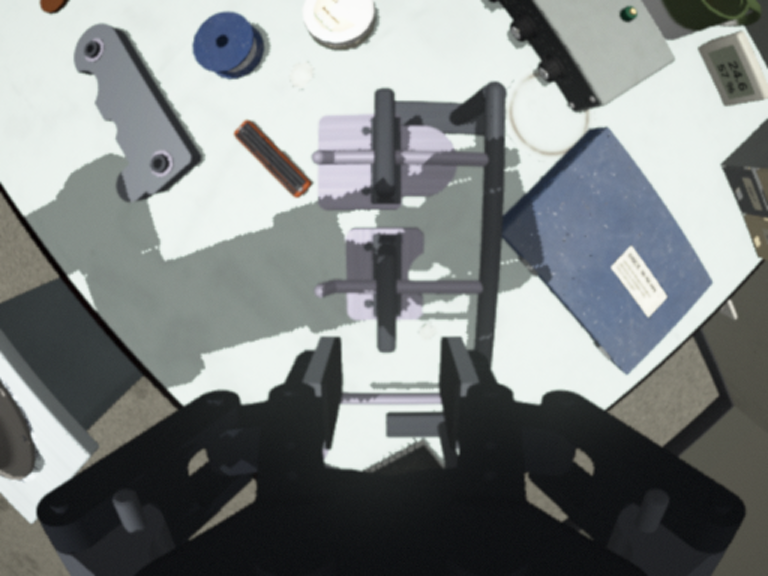

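apply_moves(
  steps=[-12.5,16,0,0,0,-55,-12.5,16,0,0,0,-55,-12.5,16,0,0,0,-55,-12.5,16,0,0,0,-55,-12.5,16,0,0,0,-55],
  gripper=0,
)

```text
t: 32.1
eef_pos: [0.4254, -0.2478, 0.2134]
eef_rot: [[0.997, -0.082, 0.0], [-0.082, -0.997, 0.002], [0.0, -0.002, -1.0]]
wrist_force: [0.2, -0.8, 0.3]
gripper_width: 0.999
```

```bash
python3 -c "
from h import *
goto([.40,-.25,.2],18)
snap('wrist','w24',1.5)"
```

```text
t 32.1 pos [ 0.4254 -0.2478  0.2134] yaw -4.7 F [ 0.16 -0.8   0.26] w 0.999
steps [-2.51, 0.43, 1.34, -0.13, -0.03, -22.7]
```

View pics/w24.png

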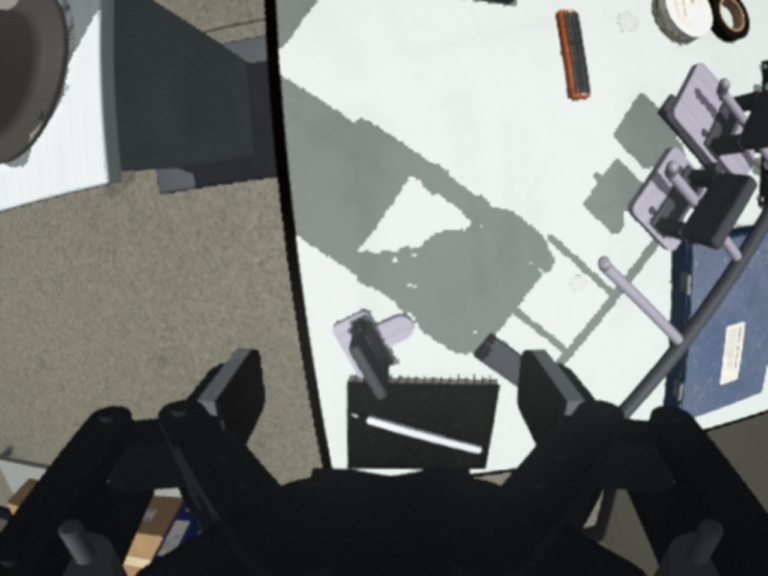

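```bash
python3 - <<'E'
from nose import *
i=optics.camera_info('wrist')
for u,v,z in [(362,322,.008),(410,325,.008),(372,360,.074)]: print(onz(i,u/1.5,v/1.5,z,True))
goto([.39,-.265,.15],18)
E
```

```text
[ 0.38887196 -0.31758109  0.008     ]
[ 0.43205553 -0.32344744  0.008     ]
[ 0.40015118 -0.3255599   0.074     ]
t 32.15 pos [ 0.4201 -0.2481  0.2133] yaw -4.06 F [-3.66 -0.16  0.19] w 0.998
steps [-2.85, 1.92, 6.34, -0.2, 0.24, -22.06]
```

```bash
python3 - <<'E'
from nose import *
goto([.39,-.29,.16],15)
E
```

```text
t 32.15 pos [ 0.4201 -0.2481  0.2133] yaw -4.06 F [-3.66 -0.16  0.19] w 0.998
steps [-2.68, 4.41, 5.33, -0.2, 0.25, -19.06]
```

apply_moves(
  steps=[-2.7,4.4,2,0,0,-19,-2.7,4.4,5.3,0,0,-19,-2.7,4.4,5.3,0,0,-19,-2.7,4.4,5.3,0,0,-19,-2.7,4.4,5.3,0,0,-19],
)

```text
t: 32.57
eef_pos: [0.3975, -0.2897, 0.1611]
eef_rot: [[0.971, 0.237, 0.002], [0.237, -0.971, 0.002], [0.002, -0.001, -1.0]]
wrist_force: [0.6, 0.5, 0.5]
gripper_width: 1.005
```

apply_moves(
  steps=[0,0,0,0,0,0,0,0,0,0,0,0],
)

```text
t: 32.73
eef_pos: [0.3985, -0.2897, 0.1622]
eef_rot: [[0.971, 0.24, 0.004], [0.24, -0.971, -0.0], [0.004, 0.001, -1.0]]
wrist_force: [-0.2, -0.3, -0.2]
gripper_width: 1.0
```

```bash
python3 -c "
from h import *
goto([.40,-.29,.16],15)
import pickle
pickle.dump((optics.camera_info('wrist'),manip.state()),open('i25.pkl','wb'))
snap('wrist','w25',2.5,(130,100,430,330))"
```

```text
t 32.73 pos [ 0.3985 -0.2897  0.1622] yaw 13.88 F [-0.16 -0.32 -0.16] w 1.0
steps [0.14, 0.06, 0.22, 0.06, -0.21, -1.12]
```

View pics/w25.png

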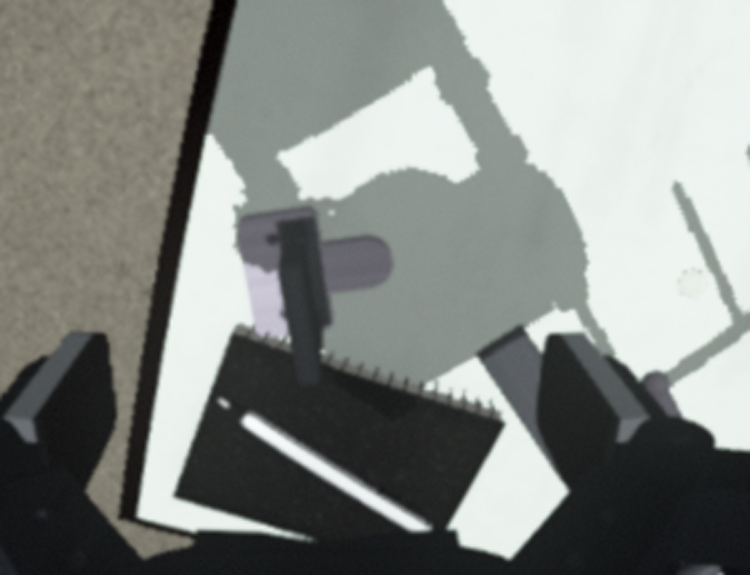

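```bash
python3 - <<'E'
from nose import *
i,s=pickle.load(open('i25.pkl','rb'));R=s['eef_rot'];p0=s['eef_pos']
f=lambda u,v,z:(R.T@(onz(i,130+u/2.5,100+v/2.5,z,True)-p0))[:2]*1000
an=lambda d:np.degrees(np.arctan2(d[1],d[0]))
print('top',an(f(310,207,.008)-f(250,215,.008)),'noseU',an(f(372,235,.008)-f(328,243,.008)),'noseL',an(f(372,285,.008)-f(332,292,.008)),'rear',an(f(254,320,.008)-f(240,240,.008))-90,'tab',an(f(296,380,.074)-f(281,270,.074))-90)
N=np.array([f(u,v,.008) for u,v in [(372,235),(386,243),(392,260),(386,276),(372,285)]]);q,r=circ2(N,12,N.mean(0)-[10,0]);print('arc',q,r)
tc=(f(297,381,.074)+f(319,381,.074))/2;print('tab end mid',tc)
for a in (-9,-8):
    u=np.array([np.cos(np.radians(a)),np.sin(np.radians(a))]);v=np.array([-u[1],u[0]])
    print(a,'origin by arc',q-30*u,'by tab',tc-26*v,'rear',f(247,280,.008)@u+28,(q-30*u)@u)
E
```

```text
top -7.721403357034469 noseU -10.669715531213551 noseL -10.406272937351353 rear -7.558337684347094 tab -6.15141025270934
arc [19.9071403  40.44913234] [ 0.44575188  0.10870065 -0.26327338 -0.00448325  0.52655018]
tab end mid [-6.24766611 69.00783589]
-9 origin by arc [-9.72350992 45.14216629] by tab [-10.3149622   43.32793903] rear -15.618287992383031 -16.665588014054407
-8 origin by arc [-9.80090177 44.62432537] by tab [-9.86616673 43.2608661 ] rear -14.845337164850982 -15.91602580388715
```

apply_moves(
  steps=[-0.5,2,1,0,0,-4,-1,4.4,3,0,0,-8.2,-1,4.4,6.5,0,0,-8.2,-1,4.4,6.5,0,0,-8.2,-1,4.4,6.5,0,0,-8.2],
  gripper=0.3,
)

```text
t: 33.2
eef_pos: [0.3982, -0.3337, 0.0958]
eef_rot: [[0.927, 0.376, 0.0], [0.376, -0.927, 0.004], [0.002, -0.004, -1.0]]
wrist_force: [0.3, 0.9, 0.5]
gripper_width: 0.701
```

```bash
python3 -c "
from h import *
goto([.40,-.335,.014],22)
import pickle
pickle.dump((optics.camera_info('wrist'),manip.state()),open('i26.pkl','wb'))
snap('wrist','w26',2.5,(130,100,430,330))"
```

```text
t 33.2 pos [ 0.3982 -0.3337  0.0958] yaw 22.09 F [0.28 0.88 0.55] w 0.701
steps [0.1, 0.22, 8.18, -0.21, -0.09, 0.09]
```

View pics/w26.png

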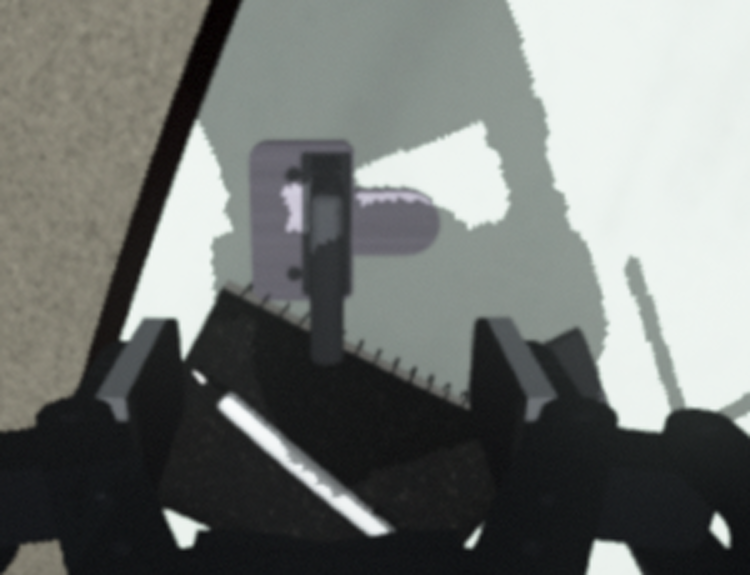

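```bash
python3 - <<'E'
from nose import *
i,s=pickle.load(open('i26.pkl','rb'));R=s['eef_rot'];p0=s['eef_pos']
f=lambda u,v,z:np.round((R.T@(onz(i,130+u/2.5,100+v/2.5,z,True)-p0))[:2]*1000,1)
print(f(327,364,.074),f(300,139,.008),f(440,220,.008),f(250,220,.008),f(280,299,.008))
E
```

```text
[ 1.2 28.8] [ -8.3 -26.6] [42.8  3.2] [-26.8   3.2] [-16.4  34. ]
```

apply_moves(
  steps=[0.1,0.3,3,0,0,0,0.1,0.3,6,0,0,0,0.1,0.3,8.2,0,0,0,0.1,0.3,8.2,0,0,0,0.1,0.3,8.2,0,0,0],
)

```text
t: 33.67
eef_pos: [0.4018, -0.3372, 0.0158]
eef_rot: [[0.926, 0.377, 0.003], [0.377, -0.926, 0.0], [0.003, 0.001, -1.0]]
wrist_force: [1.2, -0.6, 1.0]
gripper_width: 0.704
```

apply_moves(
  steps=[0,0,0,0,0,0,0,0,0,0,0,0,0,0,0,0,0,0,0,0,0,0,0,0,0,0,0,0,0,0],
  gripper=1,
  force=60,
)

```text
t: 34.08
eef_pos: [0.4018, -0.3379, 0.0158]
eef_rot: [[0.926, 0.377, 0.004], [0.377, -0.926, -0.001], [0.004, 0.003, -1.0]]
wrist_force: [-0.5, -0.3, 7.0]
gripper_width: 0.101
```

apply_moves(
  steps=[0,0,0,0,0,0,0,0,0,0,0,0,0,0,0,0,0,0,0,0,0,0,0,0,0,0,0,0,0,0],
)

```text
t: 34.5
eef_pos: [0.4017, -0.3379, 0.0159]
eef_rot: [[0.926, 0.377, 0.004], [0.377, -0.926, -0.001], [0.004, 0.002, -1.0]]
wrist_force: [-0.7, 1.1, 6.8]
gripper_width: 0.104
```

apply_moves(
  steps=[0,0,-1,0,0,0,0,0,-3,0,0,0,0,0,-6,0,0,0,0,0,-6,0,0,0,0,0,-6,0,0,0],
)

```text
t: 34.92
eef_pos: [0.4016, -0.338, 0.0762]
eef_rot: [[0.926, 0.377, 0.005], [0.377, -0.926, -0.002], [0.004, 0.004, -1.0]]
wrist_force: [-0.9, 0.4, -3.2]
gripper_width: 0.102
```

```bash
python3 -c "
from h import *
goto([.425,.062,.075],-7.7)"
```

```text
t 34.92 pos [ 0.4016 -0.338   0.0762] yaw 22.14 F [-0.9   0.39 -3.23] w 0.102
steps [17.24, -36.17, 0.06, 0.14, -0.27, 29.84]
```

apply_moves(
  steps=[0.8,-2.5,0,0,0,2,2,-5.6,0,0,0,5,3.8,-9,0,0,0,9,5.4,-12.4,0,0,0,13,7,-15.8,0,0,0,17],
)

```text
t: 35.33
eef_pos: [0.4049, -0.1624, 0.0735]
eef_rot: [[0.996, 0.085, 0.0], [0.085, -0.996, 0.002], [0.001, -0.002, -1.0]]
wrist_force: [1.0, -0.0, -2.3]
gripper_width: 0.101
```

```bash
python3 -c "
from h import *
goto([.425,.062,.075],-7.7)"
```

```text
t 35.33 pos [ 0.4049 -0.1624  0.0735] yaw 4.88 F [ 0.97 -0.05 -2.32] w 0.101
steps [3.91, -22.19, -0.09, -0.14, -0.02, 12.58]
```

apply_moves(
  steps=[0.6,-3.5,0,0,0,3,1.3,-7.5,0,0,0,6,2,-11.5,0,0,0,9,2.7,-15,0,0,0,12,3.3,-18.5,0,0,0,12.6],
)

```text
t: 35.75
eef_pos: [0.4213, 0.0247, 0.074]
eef_rot: [[0.991, -0.132, 0.0], [-0.132, -0.991, 0.001], [0.0, -0.001, -1.0]]
wrist_force: [0.7, -1.0, -3.3]
gripper_width: 0.106
```

```bash
python3 -c "
from h import *
goto([.44,.0602,.0205],-7.7)"
```

```text
t 35.75 pos [0.4213 0.0247 0.074 ] yaw -7.61 F [ 0.67 -0.95 -3.25] w 0.106
steps [1.38, -3.76, 5.35, -0.07, -0.02, 0.09]
```

apply_moves(
  steps=[0.5,-1.5,0,0,0,0,1,-3,1,0,0,0,1.4,-3.8,3,0,0,0,1.4,-3.8,4.5,0,0,0,1.4,-3.8,5.3,0,0,0],
)

```text
t: 36.17
eef_pos: [0.4395, 0.0593, 0.0195]
eef_rot: [[0.992, -0.129, -0.002], [-0.129, -0.992, 0.001], [-0.002, -0.001, -1.0]]
wrist_force: [-1.0, 1.0, -1.6]
gripper_width: 0.103
```

apply_moves(
  steps=[0,0,0,0,0,0,0,0,0,0,0,0,0,0,0,0,0,0],
)

```text
t: 36.42
eef_pos: [0.4416, 0.0583, 0.0223]
eef_rot: [[0.991, -0.131, 0.003], [-0.131, -0.991, 0.001], [0.003, -0.001, -1.0]]
wrist_force: [1.3, 0.0, -2.1]
gripper_width: 0.105
```

```bash
python3 -c "
from h import *
goto([.4746,.0555,.0205],-7.7)
import pickle
pickle.dump((optics.camera_info('wrist'),manip.state()),open('i27.pkl','wb'))
snap('wrist','w27',3,(190,100,440,300))"
```

```text
t 36.42 pos [0.4416 0.0583 0.0223] yaw -7.5 F [ 1.25  0.02 -2.13] w 0.105
steps [3.3, -0.16, 0.19, -0.07, -0.16, 0.2]
```

View pics/w27.png

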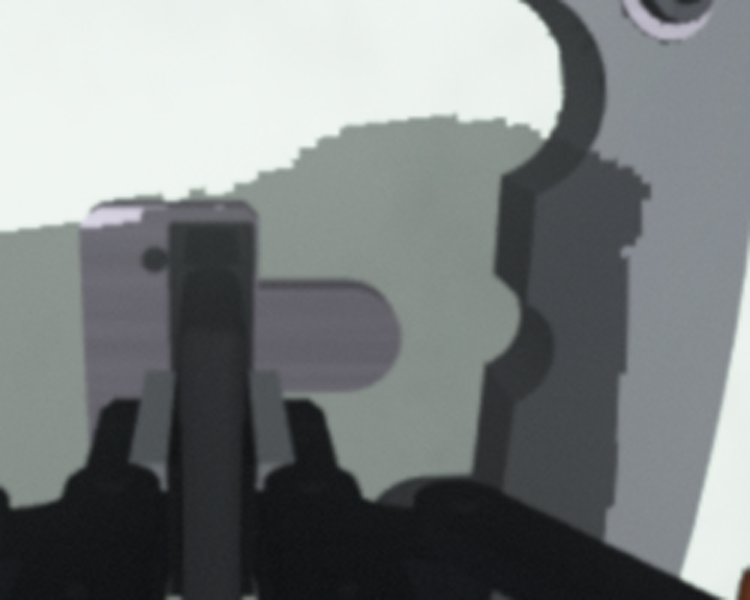

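```bash
python3 - <<'E'
from nose import *
i,s=pickle.load(open('i27.pkl','rb'));R=s['eef_rot'];p0=s['eef_pos'];o=(190,100)
T=worldpts(i,[(528,302),(545,318),(554,345),(545,375),(520,398)],3,o,.024)
B=worldpts(i,[(500,278),(515,292),(520,318),(511,345),(492,361)],3,o,0)
for n,P in (('top',T),('base',B)):
    q,f=circ2(P,.012,np.array([.503,.0515]));print(n,q,'in tool',(R.T@np.r_[q-p0[:2],0])[:2]*1000,'res',f.std()*1000)
N=leafpts(i,s,[(360,285),(385,303),(400,335),(392,368),(368,388)],3,o,.0079)
q,f=circ2(N,.012,np.array([.03,0]));print('nose',q*1000,f.std()*1000)
print(leafpts(i,s,[(180,202),(82,300),(90,400)],3,o,.0079)*1000)
E
```

```text
top [0.50415996 0.05159914] in tool [62.86991605 -1.55097017] res 0.12542213838136806
base [0.50461216 0.05073056] in tool [63.43160624 -0.74883636] res 0.09730100320889407
nose [30.25580011 -1.2848923 ] 0.46000655527637124
[[ -6.01498825 -31.9375087 ]
 [-27.2953309  -10.60811446]
 [-26.57916529  12.81655124]]
```

apply_moves(
  steps=[0.6,0,0.2,0,0,0,1.2,0,0.2,0,0,0,1.8,0,0.2,0,0,0,2.4,0,0.2,0,0,0,2.7,0,0.2,0,0,0],
)

```text
t: 36.88
eef_pos: [0.4697, 0.0549, 0.0202]
eef_rot: [[0.991, -0.13, 0.004], [-0.13, -0.992, 0.001], [0.004, -0.001, -1.0]]
wrist_force: [0.8, 0.1, -3.1]
gripper_width: 0.109
```

apply_moves(
  steps=[0,0,0,0,0,0,0,0,0,0,0,0,0.1,0,0,0,0,0,0.2,0,0,0,0,0,0.2,0,0,0,0,0],
)

```text
t: 37.3
eef_pos: [0.4703, 0.0549, 0.02]
eef_rot: [[0.992, -0.13, 0.003], [-0.13, -0.992, 0.001], [0.003, -0.001, -1.0]]
wrist_force: [0.9, -0.5, -2.5]
gripper_width: 0.103
```

apply_moves(
  steps=[0.05,0,0,0,0,0,0.1,0,0,0,0,0,0.1,0,0,0,0,0,0.1,0,0,0,0,0],
)

```text
t: 37.63
eef_pos: [0.4712, 0.0547, 0.02]
eef_rot: [[0.992, -0.13, 0.003], [-0.13, -0.992, 0.001], [0.002, -0.001, -1.0]]
wrist_force: [0.1, -0.1, -3.2]
gripper_width: 0.106
```

apply_moves(
  steps=[0.05,0,0,0,0,0,0.1,0,0,0,0,0,0.1,0,0,0,0,0,0.1,0,0,0,0,0],
)

```text
t: 37.97
eef_pos: [0.4723, 0.0546, 0.02]
eef_rot: [[0.992, -0.13, 0.003], [-0.13, -0.992, 0.001], [0.003, -0.001, -1.0]]
wrist_force: [-0.2, -0.4, -3.7]
gripper_width: 0.102
```

apply_moves(
  steps=[0.05,0,0,0,0,0,0.1,0,0,0,0,0,0.1,0,0,0,0,0,0.1,0,0,0,0,0],
)

```text
t: 38.3
eef_pos: [0.4732, 0.0544, 0.02]
eef_rot: [[0.992, -0.13, 0.003], [-0.13, -0.992, 0.001], [0.002, -0.001, -1.0]]
wrist_force: [0.2, -0.1, -1.9]
gripper_width: 0.107
```

apply_moves(
  steps=[0.05,0,0,0,0,0,0.1,0,0,0,0,0,0.1,0,0,0,0,0,0.1,0,0,0,0,0],
)

```text
t: 38.63
eef_pos: [0.4742, 0.0543, 0.02]
eef_rot: [[0.992, -0.13, 0.003], [-0.13, -0.992, 0.001], [0.003, -0.001, -1.0]]
wrist_force: [-0.5, -0.2, -2.6]
gripper_width: 0.103
```

apply_moves(
  steps=[0.05,0,0,0,0,0,0.1,0,0,0,0,0,0.1,0,0,0,0,0,0.1,0,0,0,0,0],
)

```text
t: 38.97
eef_pos: [0.4746, 0.0542, 0.0199]
eef_rot: [[0.992, -0.13, 0.001], [-0.13, -0.992, 0.001], [0.001, -0.001, -1.0]]
wrist_force: [-1.8, -0.3, -2.2]
gripper_width: 0.102
```

apply_moves(
  steps=[0.06,0,0,0,0,0,0.06,0,0,0,0,0,0.06,0,0,0,0,0,0.06,0,0,0,0,0,0.06,0,0,0,0,0],
)

```text
t: 39.38
eef_pos: [0.4748, 0.0541, 0.0198]
eef_rot: [[0.992, -0.13, 0.001], [-0.13, -0.992, 0.001], [0.001, -0.001, -1.0]]
wrist_force: [-4.8, -0.5, -0.7]
gripper_width: 0.106
```

apply_moves(
  steps=[0,0,0,0,0,0,0,0,0,0,0,0,0,0,0,0,0,0,0,0,0,0,0,0,0,0,0,0,0,0],
)

```text
t: 39.8
eef_pos: [0.4748, 0.0541, 0.0198]
eef_rot: [[0.992, -0.13, 0.001], [-0.13, -0.992, 0.001], [0.001, -0.001, -1.0]]
wrist_force: [-5.8, -1.4, -0.2]
gripper_width: 0.104
```

apply_moves(
  steps=[0,0,0,0,0,0,0,0,0,0,0,0,0,0,0,0,0,0,0,0,0,0,0,0,0,0,0,0,0,0],
)

```text
t: 40.22
eef_pos: [0.4748, 0.0541, 0.0198]
eef_rot: [[0.992, -0.13, 0.001], [-0.13, -0.992, 0.001], [0.0, -0.001, -1.0]]
wrist_force: [-5.4, -0.8, -0.6]
gripper_width: 0.102
```

```bash
python3 -c "
from h import *
s=manip.state();print('F tool',s['eef_rot'].T@s['wrist_force'],s['eef_pos'])
snap('wrist','w28',3,(190,100,440,300))"
```

```text
F tool [-5.29702847  1.5110829   0.55494528] [0.47477516 0.05413934 0.01978448]
```

View pics/w28.png

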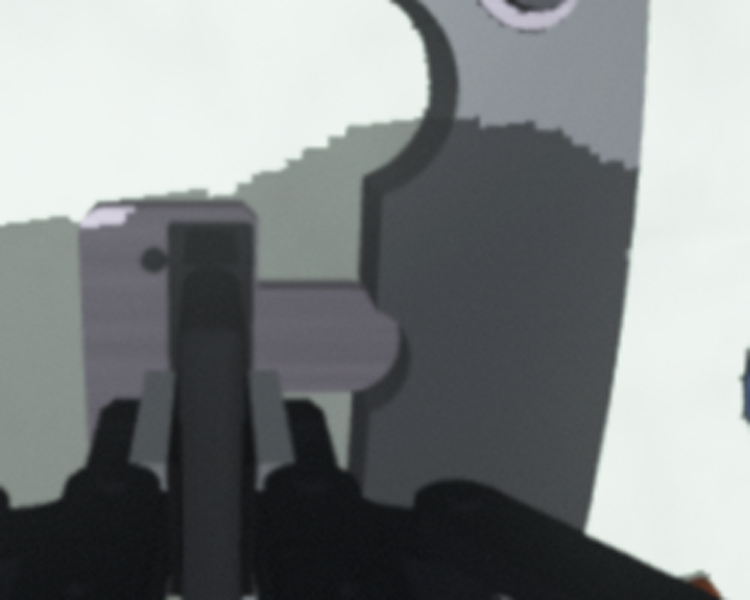

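apply_moves(
  steps=[0,0.04,0,0,0,0,0,0.04,0,0,0,0,0,0.04,0,0,0,0,0,0.04,0,0,0,0,0,0.04,0,0,0,0],
)

```text
t: 40.68
eef_pos: [0.4748, 0.0539, 0.0198]
eef_rot: [[0.992, -0.13, 0.001], [-0.13, -0.992, 0.001], [0.001, -0.001, -1.0]]
wrist_force: [-5.5, 0.7, 0.1]
gripper_width: 0.105
```

apply_moves(
  steps=[0,0,0,0,0,0,0,0,0,0,0,0,0,0,0,0,0,0,0,0,0,0,0,0,0,0,0,0,0,0],
)

```text
t: 41.1
eef_pos: [0.4748, 0.0539, 0.0198]
eef_rot: [[0.992, -0.13, 0.001], [-0.13, -0.992, 0.001], [0.001, -0.001, -1.0]]
wrist_force: [-5.0, 1.0, -1.1]
gripper_width: 0.1
```

apply_moves(
  steps=[0,0,0,0,0,0,0,0,0,0,0,0,0,0,0,0,0,0,0,0,0,0,0,0,0,0,0,0,0,0],
)

```text
t: 41.52
eef_pos: [0.4748, 0.0539, 0.0198]
eef_rot: [[0.992, -0.13, 0.001], [-0.13, -0.992, 0.001], [0.001, -0.001, -1.0]]
wrist_force: [-4.8, 1.0, -0.6]
gripper_width: 0.103
```

apply_moves(
  steps=[-1,0,0,0,0,0,-3,0,0,0,0,0,-4.5,0,-3,0,0,0,-4.5,0,-7,0,0,0,-4.5,0,-10,0,0,0],
)

```text
t: 41.93
eef_pos: [0.4315, 0.0596, 0.1221]
eef_rot: [[0.992, -0.13, 0.006], [-0.13, -0.992, 0.001], [0.005, -0.002, -1.0]]
wrist_force: [1.3, 0.0, -2.0]
gripper_width: 0.108
```

```bash
python3 -c "
from h import *
goto([.485,-.182,.2],-40.9)"
```

```text
t 41.93 pos [0.4315 0.0596 0.1221] yaw -7.45 F [ 1.3   0.04 -1.98] w 0.108
steps [8.48, 23.25, -7.78, -0.18, -0.28, 33.45]
```

apply_moves(
  steps=[1,2.5,-3,0,0,4,2.2,6,-6,0,0,9,3.5,9.5,-7.8,0,0,14,4.7,13,-7.8,0,0,19,6,16.5,-7.8,0,0,24],
)

```text
t: 42.35
eef_pos: [0.471, -0.1148, 0.2005]
eef_rot: [[0.851, -0.525, 0.01], [-0.525, -0.851, -0.002], [0.01, -0.003, -1.0]]
wrist_force: [0.7, 1.3, -2.3]
gripper_width: 0.103
```

```bash
python3 -c "
from h import *
goto([.492,-.189,.149],-40.9)"
```

```text
t 42.35 pos [ 0.471  -0.1148  0.2005] yaw -31.68 F [ 0.69  1.27 -2.26] w 0.103
steps [5.63, 5.23, 5.19, -0.24, -0.55, 9.22]
```

apply_moves(
  steps=[1.5,2,0,0,0,4,3,4,1,0,0,7,5,5.2,2.5,0,0,9.2,5.6,5.2,4,0,0,9.2,5.6,5.2,5,0,0,9.2],
)

```text
t: 42.77
eef_pos: [0.4907, -0.1874, 0.1466]
eef_rot: [[0.757, -0.653, 0.004], [-0.653, -0.757, 0.0], [0.003, -0.003, -1.0]]
wrist_force: [-0.9, -0.6, -3.1]
gripper_width: 0.109
```

apply_moves(
  steps=[0,0,0,0,0,0,0,0,0,0,0,0,0,0,0,0,0,0],
)

```text
t: 43.02
eef_pos: [0.4899, -0.1851, 0.1488]
eef_rot: [[0.759, -0.651, 0.004], [-0.651, -0.759, 0.0], [0.003, -0.003, -1.0]]
wrist_force: [-0.4, -0.2, -2.1]
gripper_width: 0.107
```

```bash
python3 -c "
from h import *
goto([.580,-.265,.1455],-40.9)
snap('wrist','w29',1.5)
i=optics.camera_info('wrist')"
```

```text
t 43.02 pos [ 0.4899 -0.1851  0.1488] yaw -40.6 F [-0.38 -0.16 -2.05] w 0.107
steps [12.04, 0.21, 0.36, -0.16, -0.17, 0.3]
```

View pics/w29.png

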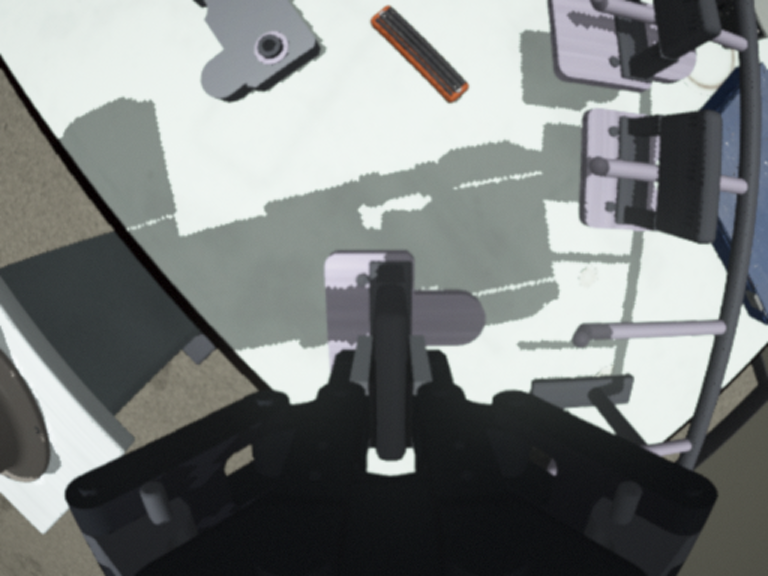

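apply_moves(
  steps=[1,0.2,0.3,0,0,0.3,2,0.2,0.3,0,0,0.3,3,0.2,0.3,0,0,0.3,4,0.2,0.3,0,0,0.3,5,0.2,0.3,0,0,0.3],
)

```text
t: 43.48
eef_pos: [0.5272, -0.2204, 0.1455]
eef_rot: [[0.755, -0.655, 0.004], [-0.655, -0.755, -0.0], [0.003, -0.003, -1.0]]
wrist_force: [0.1, -0.5, -2.7]
gripper_width: 0.103
```

apply_moves(
  steps=[1,0,0,0,0,0,2,0,0,0,0,0,3,0,0,0,0,0,4,0,0,0,0,0,4,0,0,0,0,0],
)

```text
t: 43.9
eef_pos: [0.558, -0.2474, 0.1452]
eef_rot: [[0.755, -0.656, 0.005], [-0.656, -0.755, -0.001], [0.004, -0.003, -1.0]]
wrist_force: [-0.3, 0.3, -2.6]
gripper_width: 0.105
```

```bash
python3 -c "
from h import *
goto([.580,-.265,.1455],-40.9)
snap('wrist','w30',1.5)"
```

```text
t 43.9 pos [ 0.558  -0.2474  0.1452] yaw -40.98 F [-0.33  0.29 -2.61] w 0.105
steps [2.82, -0.11, -0.01, -0.15, -0.24, -0.08]
```

View pics/w30.png

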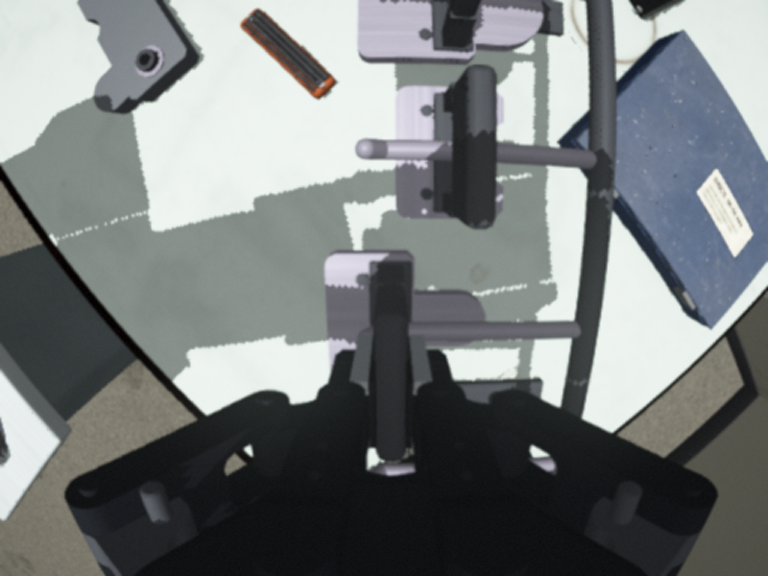

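The nose_12 window has passed over the tip of hook 3 without resistance. I'll carry on in and then lower it.

apply_moves(
  steps=[1,0,0,0,0,0,2,0,0,0,0,0,2.8,0,0,0,0,0,2.8,0,0,0,0,0,2.8,0,0,0,0,0],
)

```text
t: 44.37
eef_pos: [0.5772, -0.2639, 0.1449]
eef_rot: [[0.755, -0.655, 0.002], [-0.655, -0.755, 0.001], [0.001, -0.002, -1.0]]
wrist_force: [-0.2, -0.2, -3.1]
gripper_width: 0.107
```

apply_moves(
  steps=[0,0,0.4,0,0,0,0,0,0.8,0,0,0,0,0,1.2,0,0,0,0,0,1.4,0,0,0,0,0,1.4,0,0,0],
)

```text
t: 44.78
eef_pos: [0.577, -0.2638, 0.1301]
eef_rot: [[0.755, -0.655, 0.001], [-0.655, -0.755, 0.002], [-0.0, -0.002, -1.0]]
wrist_force: [0.9, 0.2, -3.9]
gripper_width: 0.102
```

apply_moves(
  steps=[0,0,0.1,0,0,0,0,0,0.2,0,0,0,0,0,0.2,0,0,0,0,0,0.2,0,0,0],
)

```text
t: 45.12
eef_pos: [0.5775, -0.2642, 0.129]
eef_rot: [[0.755, -0.656, 0.003], [-0.656, -0.755, 0.001], [0.001, -0.002, -1.0]]
wrist_force: [-0.2, 0.2, -2.7]
gripper_width: 0.103
```

apply_moves(
  steps=[0,0,0.1,0,0,0,0,0,0.2,0,0,0,0,0,0.2,0,0,0,0,0,0.2,0,0,0],
)

```text
t: 45.45
eef_pos: [0.5777, -0.2643, 0.1277]
eef_rot: [[0.755, -0.656, 0.004], [-0.656, -0.755, 0.0], [0.002, -0.003, -1.0]]
wrist_force: [-1.7, -0.5, 2.0]
gripper_width: 0.106
```

apply_moves(
  steps=[0,0,0.05,0,0,0,0,0,0.05,0,0,0,0,0,0.05,0,0,0,0,0,0.05,0,0,0],
  gripper=0.6,
)

```text
t: 45.78
eef_pos: [0.5775, -0.2642, 0.1264]
eef_rot: [[0.755, -0.656, 0.003], [-0.656, -0.755, 0.001], [0.001, -0.002, -1.0]]
wrist_force: [0.5, 0.6, -0.6]
gripper_width: 0.399
```

apply_moves(
  steps=[0,0,-1,0,0,0,0,0,-3,0,0,0,0,0,-6,0,0,0,0,0,-9,0,0,0,0,0,-11,0,0,0],
)

```text
t: 46.2
eef_pos: [0.5778, -0.2647, 0.2405]
eef_rot: [[0.755, -0.655, 0.006], [-0.655, -0.755, -0.001], [0.006, -0.003, -1.0]]
wrist_force: [1.3, -0.7, -0.2]
gripper_width: 0.398
```

apply_moves(
  steps=[-5,0,-2,0,0,0,-9,0,-2,0,0,0,-13,0,-2,0,0,0,-17,0,-2,0,0,0,-20,0,-2,0,0,0],
)

```text
t: 46.62
eef_pos: [0.4242, -0.1317, 0.257]
eef_rot: [[0.755, -0.656, 0.004], [-0.656, -0.755, 0.001], [0.002, -0.003, -1.0]]
wrist_force: [1.4, 0.2, 0.7]
gripper_width: 0.397
```

apply_moves(
  steps=[0,0,0,0,0,0,0,0,0,0,0,0,0,0,0,0,0,0,0,0,0,0,0,0,0,0,0,0,0,0],
)

```text
t: 47.03
eef_pos: [0.427, -0.134, 0.2561]
eef_rot: [[0.755, -0.656, 0.003], [-0.656, -0.755, 0.001], [0.002, -0.002, -1.0]]
wrist_force: [0.8, -0.2, -1.1]
gripper_width: 0.4
```

```bash
python3 -c "
from h import *
snap('scene','s31',3,(180,130,430,330))
snap('wrist','w31',1.5)
snap('top','t31',1.5)"
```

```text
(no output)
```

View pics/s31.png

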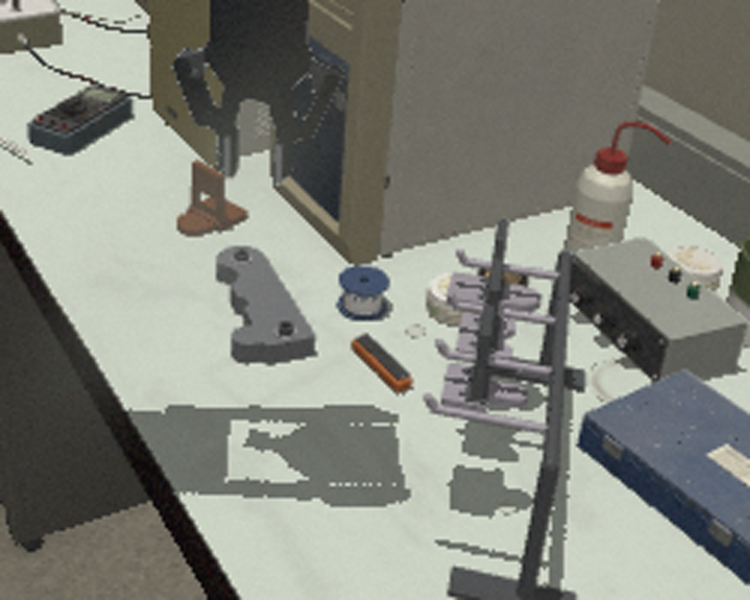

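View pics/w31.png

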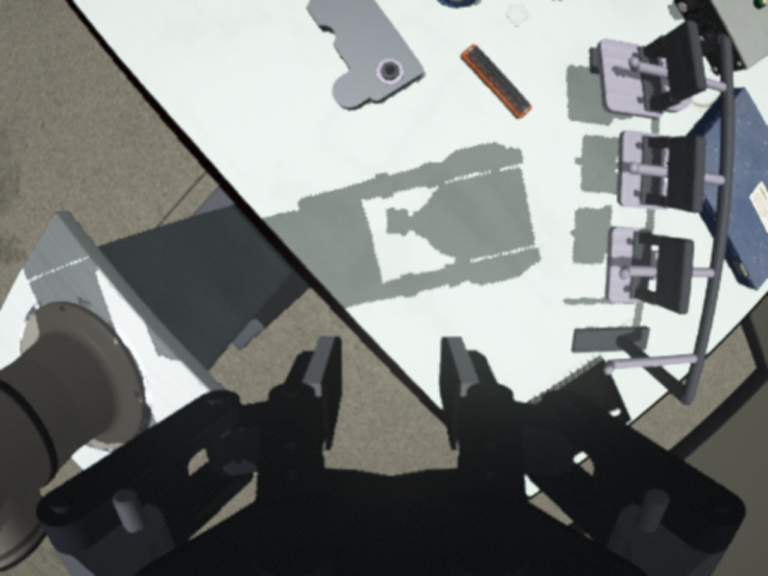

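View pics/t31.png

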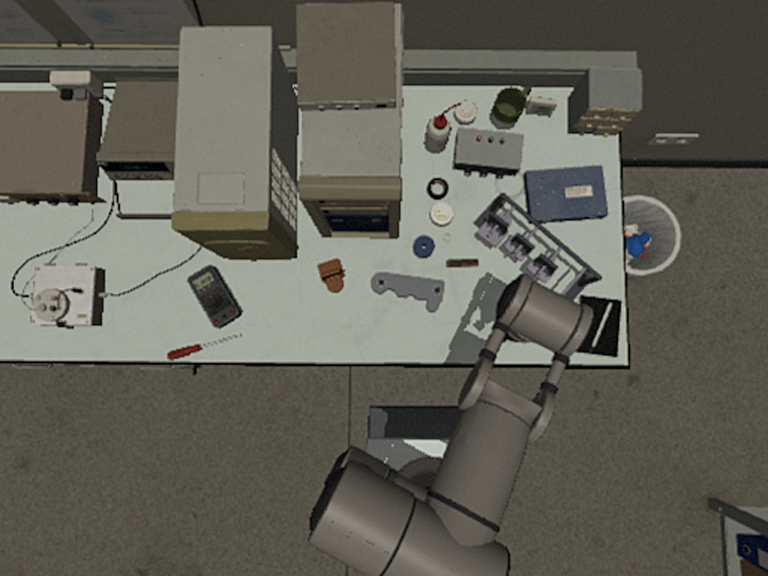

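All three leaves hang on hooks 1 to 3 (wrist view: (645,75), (660,170), (650,265)). The multimeter (214,296) and the reel (424,246) look unmoved in the top view. hollow_28 is not visible in any view.

```bash
python3 -c "
from h import *
print(manip.finish_job())"
```

```text
the job is handed in; nothing more can be done
None
```

I gauged the three leaves that were present, largest radius first, hung each one on the rack and handed the job in. No verdict was reported.

| Leaf | Gauged on | Press | Hook |
|---|---|---|---|
| leaf_nose_22 | wide notch | about 5 N for 2 s | 1 |
| leaf_hollow_16 | lug | about 5 N for 1.5 s | 2 |
| leaf_nose_12 | narrow notch | about 5 N for 2 s | 3 |

- **leaf_hollow_28:** it did not appear in any camera view, so I treated it as absent. The one hollow leaf in the scene measured as the 16 mm one: prongs about 16 mm wide and a plate about 48 mm long.
- **Failed first grasp:** my first grasp, on leaf_nose_22, closed on nothing. The pictures showed the fingertips about 30 mm short of the stated tool point, so I gripped 31 mm lower from then on and every later grasp held.
- **leaf_nose_12:** it had moved about 4–5 cm since the first picture. I located it again before gripping it.
- **Seating:** pictures taken during each press showed the leaf seated. A hand-picked circle fit of leaf_nose_22 in its notch put its arc centre about 2 mm from my estimate for the notch. I took no such measurement for the other two.
- **Last checks:** in the final pictures all three leaves hang by their windows, and the gripper is clear of everything. The multimeter and solder reel look unmoved. The run took about 47 s.

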